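# Put each pantry canister's own lid on it

## Task

Three white canisters stand on the pantry worktop and their bamboo lids have been mixed up: two lie in the sloping wire rack, and the small round lid has been laid on the oblong canister. Close every canister with the lid that fits it, seated flat and square on the rim, setting the lids down without dropping them. Leave the canisters standing where they are, the odd lid that fits none of them in the rack, and the other goods in their places.

Things in the scene. Friction and masses are not known exactly. Their poses are not given: they have to be found in the camera images.
- canister_big: Open round white ceramic canister, outside 118 dia, 105 tall, wall 7 (mouth about 103 dia), stands upright and loose, about 0.6 kg. Origin: centre of its underside; z up; the rim is 105 above it. Its lid is lid_big
- canister_small: Open round white ceramic canister, outside 88 dia, 125 tall, wall 7 (mouth about 73 dia), stands upright and loose, about 0.45 kg. Origin: centre of its underside; z up; the rim is 125 above it. Its lid is lid_small
- canister_oblong: Oblong white ceramic canister, outside 130 (its x) x 88 (its y), 95 tall, wall 7 (mouth 116 x 74), loose, about 0.6 kg. Origin: centre of its underside; z up; the rim is 95 above it. Its lid is lid_oblong; at the start lid_small lies on it by mistake
- lid_big: Bamboo lid of the big round canister, about 0.16 kg: flange 118 dia x 12 thick, bevelled round plug 98 dia x 10 deep below it, upright round knob 30 dia on top, from 12 to 42 above the origin. Origin: centre of the flange's underside, which sits on the rim; z out through the knob. Starts in one of the rack's three places
- lid_small: Bamboo lid of the small round canister, about 0.11 kg: flange 88 dia x 12 thick, bevelled round plug 68 dia x 10 deep below it, upright round knob 30 dia on top, from 12 to 42 above the origin. Origin: centre of the flange's underside, which sits on the rim; z out through the knob. Starts level on the oblong canister's rim, plug loosely in its mouth
- lid_oblong: Bamboo lid of the oblong canister, about 0.17 kg: flange 130 (x) x 88 (y) x 12 thick, stepped plug 110 x 68 x 10 deep below, bar handle on top 64 (x) x 18 (y), from 12 to 42 above the origin. Origin: centre of the flange's underside; z out through the handle. Fits either way round. Starts in one of the rack's three places, its x up the slope
- lid_odd: Odd bamboo lid that fits none of the canisters, about 0.13 kg: flange 102 dia x 12 thick, bevelled round plug 82 dia x 10 deep below it, upright round knob 30 dia on top, from 12 to 42 above the origin. Origin: centre of the flange's underside, which sits on the rim; z out through the knob. In one of the rack's three places; it stays there
- rack: Fixed white wire lid rack, 390 wide (y). Origin: centre of its footprint on the worktop; x from its low front to its high back. The deck slopes up along x at 0.56 rad, 85 above the origin, 45 high in front, 130 at the back; a lip 20 high runs along the front; soft coating that grips. Three lids lie on it 125 apart in y, on their plugs, knobs leaning 0.56 rad from vertical towards the front
- pepper_mill: Turned dark-wood pepper mill, 50 dia x 210 tall. Origin: centre of its underside, z up. Not to be moved
- food_can: Food can with a paper label, 68 dia x 100 tall. Origin: centre of its underside, z up. Not to be moved
- fish_tin: Low tin with a paper label, 84 dia x 45 tall. Origin: centre of its underside, z up. Not to be moved
- oil_bottle: Green glass oil bottle, 66 dia x 240 tall. Origin: centre of its underside, z up. Not to be moved
- sauce_jar: Amber glass jar with a steel cap, 80 dia x 130 tall. Origin: centre of its underside, z up. Not to be moved
- cracker_box: Upright cardboard box, 60 (its x) x 140 (its y) x 190 tall. Origin: centre of its underside, z up. Not to be moved
- spoon: Wooden spoon lying along its x, 220 long. Origin: centre of its underside. Not to be moved
Mind the look-alikes: they are no part of the job. What is shaped like the lid_small but pink is not meant. What is shaped like the lid_big but black is not meant.

How it is judged:
At the end, for the whole second after the job is handed in: Each canister wears its own lid, centred within 6 mm, underside within 3 mm of rim height, level within 0.05 rad, oblong lid square within 0.12 rad; all at rest, canisters upright on the worktop within 40 mm of their start, odd lid within 40 mm of its start (horizontal distance between lid_big and canister_big below 0.006 m and z of lid_big in the frame of canister_big between 0.102 and 0.108 m and angle between each of lid_big, canister_big, lid_small, canister_small, lid_oblong, canister_oblong's own z axis and vertical below 0.05 rad and height (world z) of each of canister_big, canister_small, canister_oblong below 0.004 m and distance of each of canister_big, canister_small, canister_oblong, lid_odd from where it was at the start of the episode below 0.04 m and linear speed of each of lid_big, canister_big, lid_small, canister_small, lid_oblong, canister_oblong below 0.02 m/s and horizontal distance between lid_small and canister_small below 0.006 m and z of lid_small in the frame of canister_small between 0.122 and 0.128 m and horizontal distance between lid_oblong and canister_oblong below 0.006 m and z of lid_oblong in the frame of canister_oblong between 0.092 and 0.098 m and angle between the x axis of lid_oblong and the x axis of canister_oblong, either way round below 0.12 rad); the robot touches nothing.
It fails at once if one of the other goods is shifted by more than 25 mm or knocked over (distance of any of pepper_mill, food_can, fish_tin, oil_bottle, sauce_jar, cracker_box, spoon from where it was at the start of the episode above 0.025 m).
It fails at once if a canister is tipped by more than 0.3 rad (angle between any of canister_big, canister_small, canister_oblong's own z axis and vertical above 0.3 rad).
It fails at once if a lid is dropped: it moves faster than 0.5 m/s (a fall of more than about 12 mm) while the fingers are off it ((linear speed of lid_big above 0.5 m/s and contact force between the fingers and lid_big below 0.2 N) or (linear speed of lid_small above 0.5 m/s and contact force between the fingers and lid_small below 0.2 N) or (linear speed of lid_oblong above 0.5 m/s and contact force between the fingers and lid_oblong below 0.2 N)).
It also fails if it takes over 70 s, if anything falls off the work surface, if the arm or the gripper's body presses on something with over 40 N, if the wrist force passes 120 N, or if a joint passes its speed limit or range.

## Robot

A 6-joint arm with a two-finger parallel gripper is mounted at the origin on the work surface. World frame = base frame: x ahead of the robot, y to its left, z up, the work surface at z = 0. Lengths are in m, angles in rad, forces in N, time in s.
With the tool pointing down it reaches from about 0.35 to 0.85 m from the base axis. Payload 8.1 kg.
Tool frame: the origin (TCP) lies between the finger pads; the fingertips stand tips_ahead ahead of it and the grasp point (between the pads) lies 8 mm behind it (tips_ahead is the distance from the TCP to the fingertips, in m); z points along the fingers, x is the direction in which the jaws open and shut, and the axes are right-handed (so a half turn about z gives the same grasp; the last joint's range is limited). The gripper opens to 93 mm and grips with 3 to 60 N. Pads are 15 mm wide; open, the fingers measure 128 mm over their backs; the gripper's body (75 mm by 188 mm) begins 65 mm behind the grasp point.
Start: joints at [-1.38, 0.13, 1.488, -0, 1.523, -0.085], TCP at [0.163, -0.577, 0.23] pointing down, gripper open.
Joint ranges: [-2.96, 2.96], [-0.89, 2.26], [0.02, 2.5], [-1.34, 4.48], [0, 2.73], [-2.66, 2.66]. Speed limits (rad/s): [2.39, 2.39, 2.79, 3.14, 3.14, 3.14].

## Interface

Orientations are given as a rotation vector (axis times angle).
In Python, from plant import * gives the robot as it stands.
- The arm moves only by the tool play_rows, never from a script. Its argument "increments" is a list that holds one entry, the list of rows, each a list of 4 numbers: the shift along the tool's x, y, z in cm, then the turn about the tool's z in rad. A call has 1 to 5 rows; each row is the pose to reach, as a shift and turn from the pose measured when the call began, along the tool's axes at that moment; what a row does not reach only later rows make up. A row lasts 1/10 s, in which the tool goes at most 50 mm and 8.59 degrees, less where a joint would pass 70% of its speed; a pose out of reach is approached as far as the arm can. A call with a gripper value outside its range is refused whole. "jaw" is the finger opening in cm, from 0 to 9.3, set as the call begins (left out, the last holds). The fingers move at their own pace and stop on an object; "squeeze" is the grip in N (left out, the last holds). Time passes only in rows, so rows that repeat a pose let the fingers close. It gives the time, the measured TCP pose, the force and the opening at its end, in the units of the state.
- read_state(): the state, without advancing time (a new reading comes with each control period).
- read_camera(name): name is "scene" or "top"; returns (picture, depth): 400x640x3 uint8, blue, green, red; 400x640 float32, m along the optical axis (not along the pixel's ray), 0 where there is no reading.
- camera_params(name): a dict with "K" (3x3 intrinsics, pixels), "eye" and "orientation" of the camera in the world. Camera axes: x right, y up, looking along -z (the intrinsics and any distortion apply to the point x, -y, -z); pixel columns grow to the right and rows downward; lengths in m; the calibration is good to about 2 mm. A picture is of the moment at which its call begins. camera_params takes no time and is no camera call.
- close_job(): hands the job in, once; it reports no verdict.
The state is a dict: "t": time; "q": joint angles; "dq": joint speeds; "joint_torque": joint torques, N m; "tool_pos": TCP position; "orientation": TCP orientation; "force": force on the tool from outside, world axes, zero at the start; "wrist_torque": the same for the moment, N m; "opening": finger opening in m.
Only numpy, scipy, OpenCV 4.12 (cv2) and the standard library are available. Lean on these libraries where they do the work, as an engineer would, in place of code of your own. Each camera call takes 0.05 s, during which the arm holds its last target.

## Working session

There is one attempt and no reset: what is moved stays moved. The work goes in short steps, Python scripts to look and compute and a tool call to move; the robot and the scene stay as the last step left them, time stands still between calls to the robot, and variables do not carry over. Pictures are saved under pics/ and viewed, and the job is handed in when it is done.

Besides the shell and the picture viewer there is one more tool, called by a JSON object that holds its "name" and its "arguments", one argument or row to a line. play_rows: Moves the arm, as the interface text tells. Its arguments: {"type":"object","properties":{"increments":{"type":"array"},"jaw":{"type":"number"},"squeeze":{"type":"number"}},"required":["increments"]}

```bash
ls; mkdir -p pics; python3 - <<'E'
from plant import *
import cv2,numpy as np
s=read_state();print(s)
for n in("scene","top"):
    p,d=read_camera(n);cv2.imwrite(f"pics/{n}0.png",p);np.save(f"{n}0.npy",d)
    print(n,camera_params(n))
E
```

```text
pics
{'t': 0.0, 'q': array([-1.38039087e+00,  1.31132965e-01,  1.48928087e+00,  1.79638655e-05,
        1.52294217e+00, -8.54084165e-02]), 'dq': array([-0.00026104,  0.00111607,  0.00036698,  0.00171186,  0.0007494 ,
        0.00052216]), 'joint_torque': array([ 2.23403354e-04, -5.59838998e+01, -4.91763210e+01,  7.69020338e-02,
        3.49359750e-02, -1.22215311e-04]), 'tool_pos': array([ 0.16332062, -0.57679464,  0.22860337]), 'orientation': array([-2.50478000e+00,  1.89424988e+00,  2.03903428e-03]), 'force': array([-0.74936236, -0.72524681,  0.37259319]), 'wrist_torque': array([ 0.06397385, -0.04337237,  0.03542104]), 'opening': 0.09286471807897197}
scene {'K': array([[361.16714947,   0.        , 326.33700538],
       [  0.        , 361.16714947, 201.9913845 ],
       [  0.        ,   0.        ,   1.        ]]), 'eye': array([ 0.81108384, -0.64572061,  0.72548199]), 'orientation': array([0.78917569, 0.18142188, 0.45078477])}
top {'K': array([[430.67607311,   0.        , 315.87607693],
       [  0.        , 430.67607311, 203.15953886],
       [  0.        ,   0.        ,   1.        ]]), 'eye': array([ 0.33460668, -0.04591067,  1.2646728 ]), 'orientation': array([ 0.10743401, -0.11806985, -1.54670867])}
```

View pics/scene0.png

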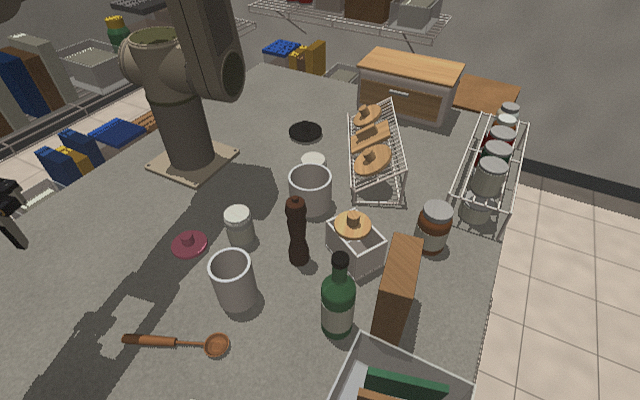

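View pics/top0.png

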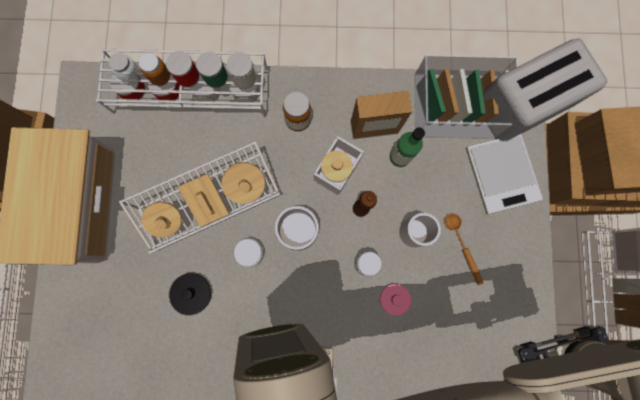

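```bash
cat > h.py <<'E'
import numpy as np,cv2
from scipy.spatial.transform import Rotation as R
from plant import *
def ray(n,u,v):
    c=camera_params(n);K=c["K"];return R.from_rotvec(c["orientation"]).apply([(u-K[0,2])/K[0,0],-(v-K[1,2])/K[1,1],-1.]),c["eye"]
def atz(n,u,v,z):
    r,e=ray(n,u,v);return e+r*(z-e[2])/r[2]
def atd(n,u,v,d):
    r,e=ray(n,u,v);return e+r*d
def cloud(n,d):
    c=camera_params(n);K=c["K"];v,u=np.mgrid[:400,:640]
    p=np.stack([(u-K[0,2])/K[0,0]*d,-(v-K[1,2])/K[1,1]*d,-d],-1)
    return (p.reshape(-1,3)@R.from_rotvec(c["orientation"]).as_matrix().T+c["eye"]).reshape(400,640,3)
def proj(n,P):
    c=camera_params(n);K=c["K"];p=R.from_rotvec(c["orientation"]).inv().apply(np.asarray(P)-c["eye"])
    return K[0,2]+K[0,0]*p[...,0]/-p[...,2],K[1,2]-K[1,1]*p[...,1]/-p[...,2]
def crop(n,p,u0,v0,u1,v1,f,name):
    c=cv2.resize(p[v0:v1,u0:u1],None,fx=f,fy=f,interpolation=cv2.INTER_CUBIC)
    for u in range((u0+19)//20*20,u1,20): cv2.putText(c,str(u),((u-u0)*f,10),0,.35,(0,0,255));cv2.line(c,((u-u0)*f,12),((u-u0)*f,18),(0,0,255))
    for v in range((v0+19)//20*20,v1,20): cv2.putText(c,str(v),(0,(v-v0)*f),0,.35,(0,0,255))
    cv2.imwrite(f"pics/{name}.png",c)
E
python3 - <<'E'
from h import *
p=cv2.imread("pics/top0.png");d=np.load("top0.npy");C=cloud("top",d)
crop("top",p,115,135,285,255,4,"c_rack");crop("top",p,270,130,450,260,4,"c_can")
for nm,u,v in [("table",330,250),("lidL",161,220),("lidM",206,200),("lidR",245,184),("small",338,164),("big",297,228),("smallcan",422,229),("fish",249,252),("can",369,264),("mill",368,198),("oil",417,134),("box",385,105),("jar",296,100),("black",190,294)]:
    print(nm,C[v,u].round(4))
E
```

```text
table [ 0.3806 -0.0966  0.002 ]
lidL [0.4454 0.3557 0.1304]
lidM [0.5043 0.2456 0.1095]
lidR [0.5465 0.1384 0.1322]
small [ 0.6059 -0.1091  0.1357]
big [0.4426 0.0012 0.0056]
smallcan [ 0.4471 -0.3646  0.0093]
fish [0.3687 0.1329 0.0441]
can [ 0.3419 -0.1977  0.1013]
mill [ 0.5034 -0.1806  0.2096]
oil [ 0.6617 -0.2977  0.2377]
box [ 0.7539 -0.227   0.1885]
jar [0.7852 0.0088 0.1302]
black [0.2501 0.2896 0.0502]
```

View pics/c_rack.png

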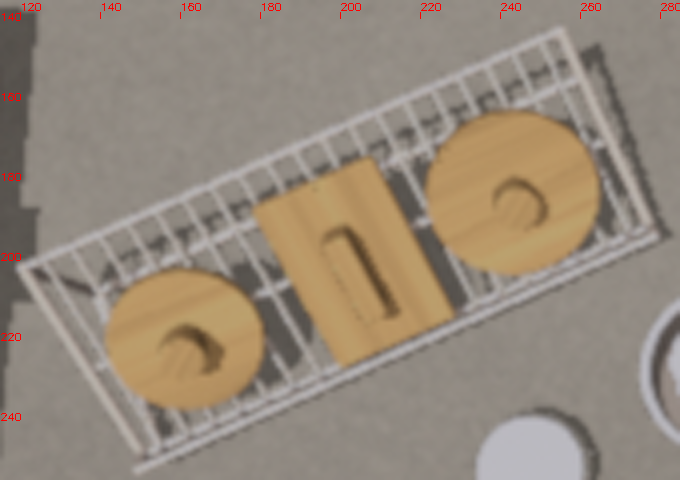

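View pics/c_can.png

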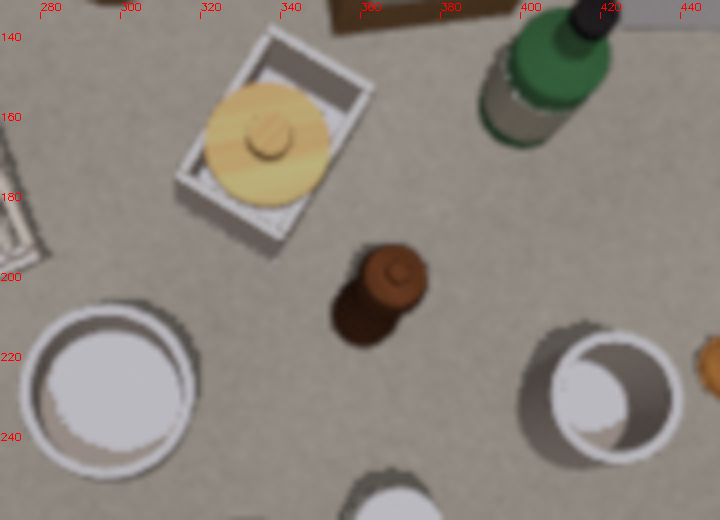

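```bash
cat >> h.py <<'E'
from scipy.optimize import least_squares
def circ(P,r0=None):
    x0=[*P[:,:2].mean(0)]+([] if r0 else [.05])
    f=lambda x:np.hypot(P[:,0]-x[0],P[:,1]-x[1])-(r0 or x[2])
    s=least_squares(f,x0,loss="soft_l1",f_scale=.002);return s.x.round(4),np.abs(s.fun).mean().round(4)
def sel(C,c,r,z0,z1):
    P=C.reshape(-1,3);return P[(np.hypot(P[:,0]-c[0],P[:,1]-c[1])<r)&(P[:,2]>z0)&(P[:,2]<z1)]
E
python3 - <<'E'
from h import *
for n in("top","scene"):
    C=cloud(n,np.load(n+"0.npy"));print(n)
    P=sel(C,(.4426,0),.075,.099,.110);print("big",len(P),circ(P),P[:,2].mean())
    P=sel(C,(.447,-.335),.06,.119,.130);print("small",len(P),circ(P),P[:,2].mean())
    P=sel(C,(.606,-.11),.055,.101,.112);print("lidsmall flange",len(P),circ(P),np.median(P[:,2]))
    P=sel(C,(.606,-.11),.03,.130,.145);print("knob",len(P),P.mean(0),P.min(0),P.max(0))
    P=sel(C,(.606,-.11),.09,.085,.099);print("oblong rim",len(P))
    if len(P):
        r=cv2.minAreaRect((P[:,:2]*1000).astype(np.float32));print(r,np.median(P[:,2]))
E
```

```text
top
big 328 (array([0.4351, 0.0005, 0.0552]), np.float64(0.0018)) 0.10405092832102313
small 258 (array([ 0.4367, -0.3387,  0.0403]), np.float64(0.0018)) 0.1238792165267296
lidsmall flange 649 (array([ 0.6091, -0.1058,  0.033 ]), np.float64(0.0066)) 0.10632260235118651
knob 96 [ 0.60770266 -0.10563155  0.13593542] [ 0.59297955 -0.11989518  0.13038222] [ 0.62289037 -0.09281774  0.14205231]
oblong rim 335
((619.9923095703125, -111.5245132446289), (88.2022705078125, 130.4245147705078), 59.814640045166016) 0.09341519567546142
scene
big 346 (array([ 0.4381, -0.0028,  0.0553]), np.float64(0.0019)) 0.10404415773843949
small 470 (array([ 0.44  , -0.3422,  0.0403]), np.float64(0.0018)) 0.12427069392001676
lidsmall flange 686 (array([ 0.6097, -0.1066,  0.0341]), np.float64(0.0072)) 0.10728664726861536
knob 116 [ 0.61084671 -0.11007864  0.13661726] [ 0.59542472 -0.12311891  0.1306698 ] [ 0.62412845 -0.09318794  0.13949881]
oblong rim 480
((622.40478515625, -113.80880737304688), (90.04305267333984, 130.4112548828125), 60.05036163330078) 0.09392059657035429
```

```bash
python3 - <<'E'
from h import *
for n,masks in (("top",[(161,219,22),(206,200,36),(246,184,26)]),("scene",None)):
    d=np.load(n+"0.npy");p=cv2.imread(f"pics/{n}0.png");C=cloud(n,d)
    h=cv2.cvtColor(p,cv2.COLOR_BGR2HSV);m=(h[...,1]>70)&(h[...,0]>8)&(h[...,0]<30)&(d>0)
    for nm,c in(("odd",(.45,.36)),("obl",(.497,.245)),("big",(.545,.135))):
        mm=m&(np.hypot(C[...,0]-c[0],C[...,1]-c[1])<.085)&(C[...,2]>.05)&(C[...,2]<.2)
        k,l,st,ce=cv2.connectedComponentsWithStats(mm.astype(np.uint8));i=1+st[1:,4].argmax();P=C[l==i]
        # plane ransac
        best=None;rng=np.random.default_rng(0)
        for _ in range(500):
            q=P[rng.choice(len(P),3,0)];nn=np.cross(q[1]-q[0],q[2]-q[0]);L=np.linalg.norm(nn)
            if L<1e-5: continue
            nn/=L;nn*=np.sign(nn[2]);I=np.abs((P-q[0])@nn)<.003
            if best is None or I.sum()>best.sum():best=I
        Q=P[best];c0=Q.mean(0);nn=np.linalg.svd(Q-c0,full_matrices=False)[2][2];nn*=np.sign(nn[2])
        az=np.arctan2(-nn[1],-nn[0]);tilt=np.arccos(nn[2])
        ex=np.array([np.cos(az)*np.cos(tilt),np.sin(az)*np.cos(tilt),np.sin(tilt)]);ey=np.cross(nn,ex)
        ab=np.c_[(Q-c0)@ex,(Q-c0)@ey]
        r=cv2.minAreaRect((ab*1000).astype(np.float32));cc=cv2.minEnclosingCircle((ab*1000).astype(np.float32))
        top=P[(P-c0)@nn>.012]
        ctr=c0+ex*cc[0][0]/1e3+ey*cc[0][1]/1e3
        kt=P[(P-c0)@nn>.025]
        print(n,nm,len(Q),"az",az.round(3),"tilt",tilt.round(3),"rect",np.round(r[1],1),round(r[2],1),"Ø",round(cc[1]*2,1),"top-ctr",ctr.round(4),"knobtop",kt.mean(0).round(4),len(kt), "pred knobtop",(ctr+nn*.03).round(4))
E
```

```text
top odd 783 az 0.451 tilt 0.561 rect [98.9 99.8] 24.6 Ø 102.2 top-ctr [0.4475 0.3653 0.103 ] knobtop [0.4338 0.3591 0.129 ] 101 pred knobtop [0.4332 0.3583 0.1284]
top obl 1041 az 0.469 tilt 0.56 rect [ 87.8 131. ] 88.7 Ø 152.2 top-ctr [0.5031 0.2539 0.1036] knobtop [0.4885 0.2481 0.1289] 155 pred knobtop [0.4889 0.2467 0.129 ]
top big 1031 az 0.46 tilt 0.561 rect [114.1 116.1] 77.3 Ø 118.0 top-ctr [0.5534 0.1491 0.1032] knobtop [0.5395 0.1431 0.1291] 98 pred knobtop [0.5391 0.142  0.1286]
scene odd 308 az 0.467 tilt 0.557 rect [97.7 99.2] 19.3 Ø 106.1 top-ctr [0.4502 0.3628 0.1046] knobtop [0.437  0.3551 0.1293] 42 pred knobtop [0.436  0.3556 0.1301]
scene obl 550 az 0.464 tilt 0.556 rect [165.1 128.8] 88.0 Ø 169.0 top-ctr [0.504  0.2504 0.104 ] knobtop [0.4929 0.2439 0.1304] 83 pred knobtop [0.4899 0.2433 0.1295]
scene big 685 az 0.452 tilt 0.56 rect [135.7 114.1] 87.3 Ø 150.4 top-ctr [0.5429 0.153  0.0988] knobtop [0.5424 0.1389 0.1297] 65 pred knobtop [0.5286 0.1461 0.1243]
```

```bash
python3 - <<'E'
import plant;print([k for k in dir(plant) if k[0]!='_'])
print(getattr(plant,'tips_ahead',None))
from h import *
s=read_state();print(R.from_rotvec(s["orientation"]).as_matrix().round(3))
E
```

```text
['IKError', 'camera_params', 'close_job', 'read_camera', 'read_state', 'tips_ahead']
0.011
[[ 0.272 -0.962 -0.   ]
 [-0.962 -0.272  0.002]
 [-0.002 -0.    -1.   ]]
```

```bash
cat >> h.py <<'E'
def go(x,y,z,yaw=None):
    s=read_state();M=R.from_rotvec(s["orientation"]).as_matrix();cy=np.arctan2(M[1,0],M[0,0])
    d=M.T@(np.array([x,y,z])-s["tool_pos"])*100
    t=0 if yaw is None else (cy-yaw+np.pi/2)%np.pi-np.pi/2
    print("t",round(s["t"],2),"pos",s["tool_pos"].round(4),"yaw",round(cy,3),"q",s["q"].round(2),"op",round(s["opening"],4),"F",s["force"].round(1),"tilt",M[:,2].round(3))
    print(" -> shift cm",d.round(2),"turn",round(t,3),"dist",np.linalg.norm(d).round(1))
E
python3 - <<'E'
from h import *
go(.163,-.577,.30);go(.6092,-.1078,.30);print([proj("top",(x,-.57,0)) for x in(.15,.25,.35)],[proj("scene",(x,-.57,0)) for x in(.15,.25,.35)])
E
```

```text
t 0.1 pos [ 0.1633 -0.5768  0.2287] yaw -1.295 q [-1.38  0.13  1.49  0.    1.52 -0.09] op 0.093 F [-0.5 -0.  -0.1] tilt [-0.     0.002 -1.   ]
 -> shift cm [-0.    0.03 -7.13] turn 0 dist 7.1
t 0.1 pos [ 0.1633 -0.5768  0.2287] yaw -1.295 q [-1.38  0.13  1.49  0.    1.52 -0.09] op 0.093 F [-0.5 -0.  -0.1] tilt [-0.     0.002 -1.   ]
 -> shift cm [-33.   -55.68  -7.07] turn 0 dist 65.1
[(np.float64(494.65753009220845), np.float64(334.811090373978)), (np.float64(493.30446411902943), np.float64(298.9845591832132)), (np.float64(491.9823164008253), np.float64(263.9766826982655))] [(np.float64(61.992945158873), np.float64(325.5129784130221)), (np.float64(94.2147713965901), np.float64(346.80752383993564)), (np.float64(129.39573800462594), np.float64(370.05768620101924))]
```

Candidates for lid_small are the bamboo lid on the oblong canister (top px 338,163), the pink one (396,299) and the odd lid in the rack (161,220, Ø102). I choose the one on the canister. For lid_big, they are the rack's right lid (245,184, Ø118), the black one (190,294) and the odd lid. I choose the rack's right one. The close crops confirm both choices.

{"name": "play_rows", "arguments": {
  "increments": [
    [[0,0,-4],[-2,-3,-7.1],[-5,-7,-7.1],[-8,-11,-7.1],[-10.5,-15.5,-7.1]]
  ],
  "jaw": 9.3
}}

```text
invalid input
```

{"name": "play_rows", "arguments": {
  "increments": [
    [[-2.5,-4,0],[-5,-8.2,0],[-7.5,-12.5,0],[-10,-16.8,0],[-12.3,-20.8,0]]
  ]
}}

```text
invalid input
```

```bash
python3 - <<'E'
from h import *
go(.6092,-.1078,.30)
E
```

```text
t 0.1 pos [ 0.1633 -0.5768  0.2287] yaw -1.295 q [-1.38  0.13  1.49  0.    1.52 -0.09] op 0.093 F [-0.5 -0.  -0.1] tilt [-0.     0.002 -1.   ]
 -> shift cm [-33.   -55.68  -7.07] turn 0 dist 65.1
```

Each row needs four numbers, so I'm adding the turn.

{"name": "play_rows", "arguments": {
  "increments": [
    [[0,0,-4,0],[-2,-3,-7.1,0],[-4.5,-7,-7.1,0],[-7,-11,-7.1,0],[-9.5,-15.5,-7.1,0]]
  ],
  "jaw": 9.3
}}

```text
t: 0.6
tool_pos: [0.2861, -0.4431, 0.2998]
orientation: [-2.504, 1.896, 0.002]
force: [1.4, 0.0, 0.6]
opening: 0.0933
```

{"name": "play_rows", "arguments": {
  "increments": [
    [[-2.5,-4,0,0],[-5,-8.2,0,0],[-7.5,-12.5,0,0],[-10,-16.8,0,0],[-12.3,-20.8,0,0]]
  ]
}}

```text
t: 1.1
tool_pos: [0.454, -0.2663, 0.2997]
orientation: [-2.504, 1.895, 0.002]
force: [1.8, -0.7, 0.1]
opening: 0.093
```

```bash
python3 - <<'E'
from h import *
go(.6092,-.1078,.30)
E
```

```text
t 1.1 pos [ 0.454  -0.2663  0.2997] yaw -1.296 q [-0.63 -0.09  1.58  0.    1.65  0.67] op 0.093 F [ 1.8 -0.7  0.1] tilt [-0.001  0.002 -1.   ]
 -> shift cm [-1.104e+01 -1.924e+01 -1.000e-02] turn 0 dist 22.2
```

{"name": "play_rows", "arguments": {
  "increments": [
    [[-2.4,-4.2,0,0],[-4.8,-8.4,0,0],[-7.2,-12.6,0,0],[-9.6,-16.6,0,0],[-11.0,-19.2,0,0]]
  ]
}}

```text
t: 1.6
tool_pos: [0.6103, -0.1052, 0.2991]
orientation: [-2.506, 1.893, 0.004]
force: [0.2, -0.6, 0.2]
opening: 0.093
```

```bash
python3 - <<'E'
from h import *
go(.6092,-.1078,.20)
for n in("top","scene"):
    p,d=read_camera(n);np.save(n+"1.npy",d);cv2.imwrite(f"pics/{n}1.png",p)
    if n=="scene":crop(n,p,260,60,440,240,4,"s1")
E
```

```text
t 1.6 pos [ 0.6103 -0.1052  0.2991] yaw -1.294 q [-0.25  0.17  1.32  0.    1.65  1.04] op 0.093 F [ 0.2 -0.6  0.2] tilt [-0.001  0.003 -1.   ]
 -> shift cm [0.25 0.17 9.91] turn 0 dist 9.9
```

View pics/s1.png

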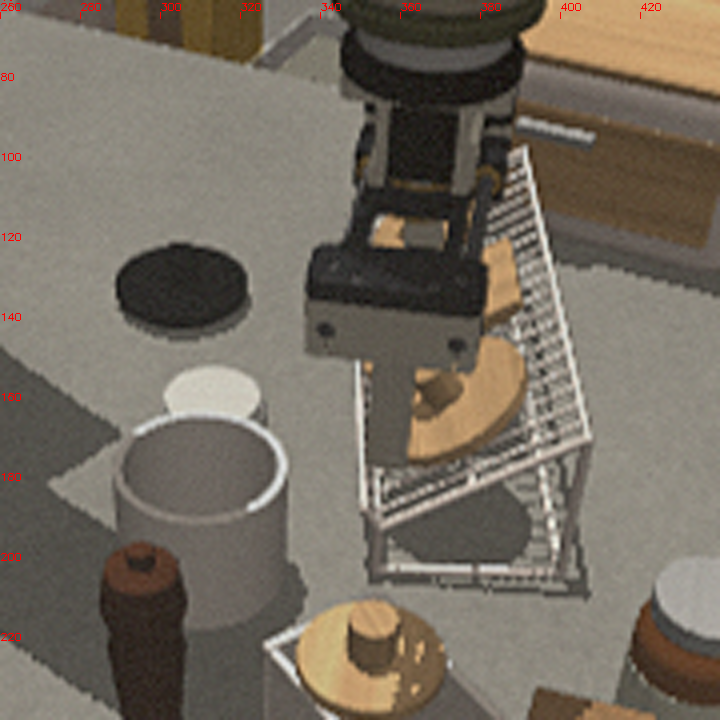

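The view shows the gripper above the lid_small knob (scene px 352,217), with the way down clear. I'm descending.

{"name": "play_rows", "arguments": {
  "increments": [
    [[0.1,0.1,4,0],[0.25,0.15,8.5,0],[0.25,0.15,13,0],[0.25,0.15,16.5,0],[0.25,0.15,17.7,0]]
  ]
}}

```text
t: 2.2
tool_pos: [0.6056, -0.1068, 0.1161]
orientation: [2.507, -1.89, -0.018]
force: [0.3, -0.4, 0.5]
opening: 0.093
```

{"name": "play_rows", "arguments": {
  "increments": [
    [[0,0,0,0],[0,0,0,0],[0,0,0,0],[0,0,0,0]]
  ],
  "jaw": 1.0,
  "squeeze": 8
}}

```text
t: 2.6
tool_pos: [0.607, -0.1072, 0.1184]
orientation: [2.508, -1.891, -0.012]
force: [-0.6, -0.1, 0.2]
opening: 0.087
```

{"name": "play_rows", "arguments": {
  "increments": [
    [[0.0,0.0,-0.3,0],[0,0,-0.3,0],[0,0,-0.3,0],[0,0,-0.3,0],[0,0,-0.3,0]]
  ]
}}

```text
t: 3.1
tool_pos: [0.6069, -0.1072, 0.1213]
orientation: [2.508, -1.891, -0.013]
force: [-0.1, 0.3, -0.9]
opening: 0.0874
```

```bash
python3 - <<'E'
from h import *
go(.6092,-.1078,.122)
E
```

```text
t 3.1 pos [ 0.6069 -0.1072  0.1213] yaw -1.292 q [-0.26  0.25  1.55  0.    1.35  1.03] op 0.0874 F [-0.1  0.3 -0.9] tilt [-0.007  0.004 -1.   ]
 -> shift cm [ 0.12 -0.2  -0.07] turn 0 dist 0.2
```

{"name": "play_rows", "arguments": {
  "increments": [
    [[0.0,0.0,0.15,0],[0,0,0.3,0],[0,0,0.3,0]]
  ]
}}

```text
t: 3.4
tool_pos: [0.6066, -0.1071, 0.1177]
orientation: [2.507, -1.891, -0.014]
force: [0.0, -0.1, 0.1]
opening: 0.0872
```

{"name": "play_rows", "arguments": {
  "increments": [
    [[0.1,-0.2,0,0],[0.1,-0.2,-0.5,0],[0.1,-0.2,-0.8,0],[0.1,-0.2,-0.8,0],[0.1,-0.2,-0.8,0]]
  ],
  "jaw": 9.3
}}

```text
t: 3.9
tool_pos: [0.6091, -0.1076, 0.1262]
orientation: [2.508, -1.891, -0.013]
force: [-1.0, -0.8, -0.4]
opening: 0.0932
```

```bash
python3 - <<'E'
from h import *
go(.6092,-.1078,.124)
p,d=read_camera("scene");np.save("scene2.npy",d);cv2.imwrite("pics/scene2.png",p);crop("scene",p,280,120,420,270,5,"s2")
E
```

```text
t 3.9 pos [ 0.6091 -0.1076  0.1262] yaw -1.292 q [-0.26  0.26  1.54  0.    1.36  1.03] op 0.0932 F [-1.  -0.8 -0.4] tilt [-0.007  0.004 -1.   ]
 -> shift cm [ 0.03 -0.01  0.22] turn 0 dist 0.2
```

View pics/s2.png

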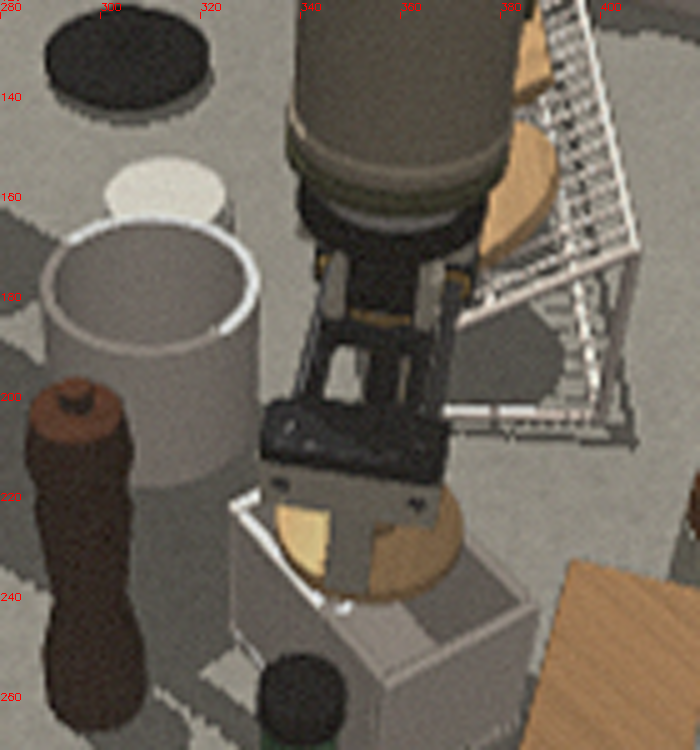

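The lid lies level at scene px (354,228), with the fingers above the flange. I'm closing on the knob.

{"name": "play_rows", "arguments": {
  "increments": [
    [[0.0,0.0,0.1,0],[0,0,0.2,0],[0,0,0.2,0],[0,0,0.2,0],[0,0,0.2,0]]
  ],
  "jaw": 2.0,
  "squeeze": 12
}}

```text
t: 4.45
tool_pos: [0.6089, -0.1076, 0.1239]
orientation: [2.508, -1.891, -0.014]
force: [0.6, -0.1, 0.6]
opening: 0.0579
```

{"name": "play_rows", "arguments": {
  "increments": [
    [[0,0,0,0],[0,0,0,0],[0,0,0,0]]
  ]
}}

```text
t: 4.75
tool_pos: [0.6089, -0.1075, 0.1238]
orientation: [2.508, -1.891, -0.014]
force: [0.5, -0.4, 0.2]
opening: 0.034
```

{"name": "play_rows", "arguments": {
  "increments": [
    [[0,0,0,0],[0,0,0,0],[0,0,0,0]]
  ]
}}

```text
t: 5.05
tool_pos: [0.6089, -0.1075, 0.1239]
orientation: [2.508, -1.891, -0.014]
force: [-0.6, 0.3, -0.6]
opening: 0.0296
```

{"name": "play_rows", "arguments": {
  "increments": [
    [[0,0,-1,0],[0,0,-3.5,0],[0,0,-7,0],[0,0,-10,0],[0,0,-12,0]]
  ]
}}

```text
t: 5.55
tool_pos: [0.6106, -0.1083, 0.2477]
orientation: [-2.508, 1.891, 0.008]
force: [-0.3, -1.3, -1.1]
opening: 0.0297
```

```bash
python3 - <<'E'
from h import *
go(.4384,-.3405,.25)
p,d=read_camera("scene");np.save("scene3.npy",d);cv2.imwrite("pics/scene3.png",p);crop("scene",p,260,60,440,270,4,"s3")
E
```

```text
t 5.55 pos [ 0.6106 -0.1083  0.2477] yaw -1.292 q [-0.26  0.18  1.4   0.    1.57  1.03] op 0.0297 F [-0.3 -1.3 -1.1] tilt [-0.004  0.004 -1.   ]
 -> shift cm [17.59 22.94 -0.24] turn 0 dist 28.9
```

View pics/s3.png

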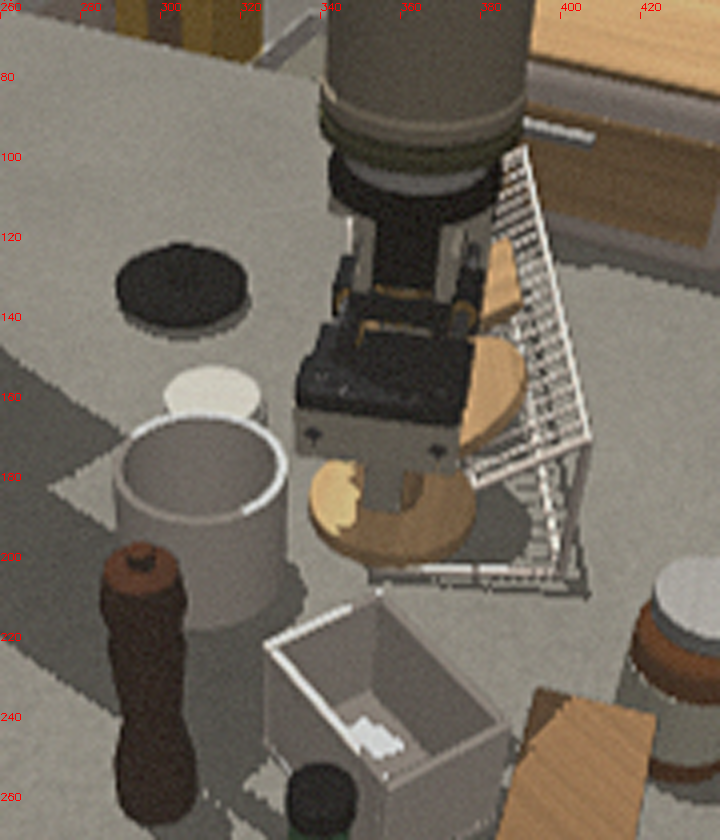

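Lid_small is held level at scene px (357,189). I'm carrying it over the mill to the small canister.

{"name": "play_rows", "arguments": {
  "increments": [
    [[0.5,0.5,-2,0],[2.5,3.2,-4,0],[5,6.5,-4,0],[7.5,9.8,-4,0],[10,13,-4,0]]
  ]
}}

```text
t: 6.1
tool_pos: [0.5132, -0.2415, 0.2907]
orientation: [-2.507, 1.89, 0.002]
force: [0.7, -0.2, -0.2]
opening: 0.0296
```

{"name": "play_rows", "arguments": {
  "increments": [
    [[2.5,3.2,0,0],[4.5,6,0.5,0],[6.2,8.2,2,0],[7.4,9.7,4,0],[7.6,9.9,5,0]]
  ]
}}

```text
t: 6.6
tool_pos: [0.4369, -0.3428, 0.2383]
orientation: [-2.505, 1.893, 0.006]
force: [-0.6, -0.2, -0.4]
opening: 0.0293
```

{"name": "play_rows", "arguments": {
  "increments": [
    [[0,0,0.5,0],[0,0,0.5,0]]
  ]
}}

```text
t: 6.8
tool_pos: [0.4368, -0.3419, 0.2322]
orientation: [-2.505, 1.893, 0.009]
force: [0.3, -0.0, -0.9]
opening: 0.0297
```

```bash
cat >> h.py <<'E'
def bamboo(n,p,d,C,c,r,z0,z1):
    h=cv2.cvtColor(p,cv2.COLOR_BGR2HSV);m=(h[...,1]>70)&(h[...,0]>8)&(h[...,0]<30)&(d>0)
    return C[m&(np.hypot(C[...,0]-c[0],C[...,1]-c[1])<r)&(C[...,2]>z0)&(C[...,2]<z1)]
def outline_fit(n,p,c,z,rad,lo=0):
    "fit circle radius rad at height z to bamboo mask outline: maximise edge score"
    h=cv2.cvtColor(p,cv2.COLOR_BGR2HSV);m=((h[...,1]>70)&(h[...,0]>8)&(h[...,0]<30)).astype(np.float32)
    m=cv2.GaussianBlur(m,(0,0),.7);a=np.linspace(0,2*np.pi,180,endpoint=False)
    def samp(x,y,r):
        u,v=proj(n,np.c_[x+r*np.cos(a),y+r*np.sin(a),np.full(180,z)])
        return cv2.remap(m,u.astype(np.float32).reshape(1,-1),v.astype(np.float32).reshape(1,-1),1)[0]
    best=None
    for dx in np.arange(-.012,.0121,.001):
        for dy in np.arange(-.012,.0121,.001):
            s=np.clip(samp(c[0]+dx,c[1]+dy,rad-.003)-samp(c[0]+dx,c[1]+dy,rad+.003),0,1).sum()
            if best is None or s>best[0]:best=(s,c[0]+dx,c[1]+dy)
    return np.round(best,4)
E
cat > lk.py <<'E'
from h import *
import sys
x,y,z,rad,tag=[float(v) for v in sys.argv[1:5]]+[sys.argv[5]]
go(x,y,z)
s=read_state();t=s["tool_pos"];zt=t[2]-float(sys.argv[6])  # flange top height
for n in("scene","top"):
    p,d=read_camera(n);C=cloud(n,d);cv2.imwrite(f"pics/{n}{tag}.png",p);np.save(n+tag+".npy",d)
    P=bamboo(n,p,d,C,t[:2],rad+.012,zt-.004,zt+.005)
    print(n,"pts",len(P),"mec",(np.array(cv2.minEnclosingCircle((P[:,:2]*1000).astype(np.float32))[0]).round(1)) if len(P)>10 else None,"tcp",t.round(4),"medz",np.median(P[:,2]).round(4) if len(P) else 0,"fit",outline_fit(n,p,t[:2],zt,rad))
    u,v=map(int,proj(n,t));u0=max(0,u-90);v0=max(0,v-70);crop(n,p,u0,v0,min(640,u0+180),min(400,v0+140),4,n[0]+tag)
E
python3 lk.py .4384 -.3405 .155 .044 4 .0168
```

```text
t 6.8 pos [ 0.4368 -0.3419  0.2322] yaw -1.294 q [-0.76  0.01  1.61  0.    1.53  0.54] op 0.0297 F [ 0.3 -0.  -0.9] tilt [-0.003  0.005 -1.   ]
 -> shift cm [-0.04 -0.21  7.72] turn 0 dist 7.7
scene pts 821 mec [ 441.5 -341.5] tcp [ 0.4368 -0.3419  0.2322] medz 0.2155 fit [110.1727   0.4468  -0.3459]
top pts 36 mec [ 439.2 -338.1] tcp [ 0.4368 -0.3419  0.2322] medz 0.2159 fit [29.7313  0.4398 -0.3379]
```

View pics/s4.png

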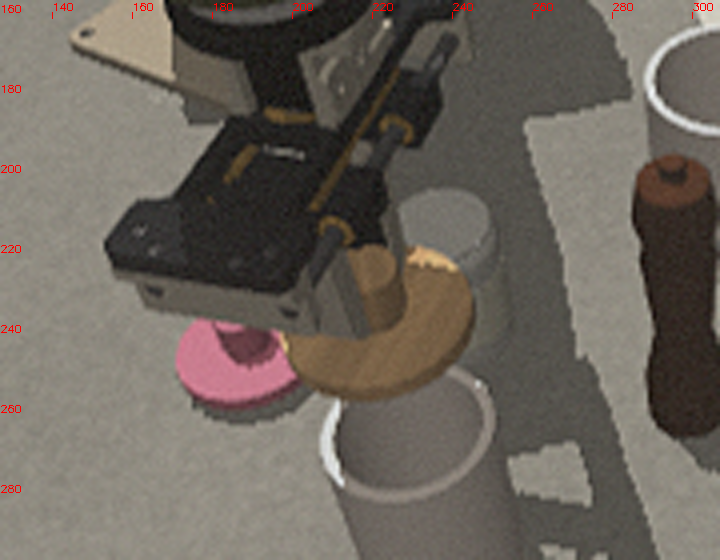

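View pics/t4.png

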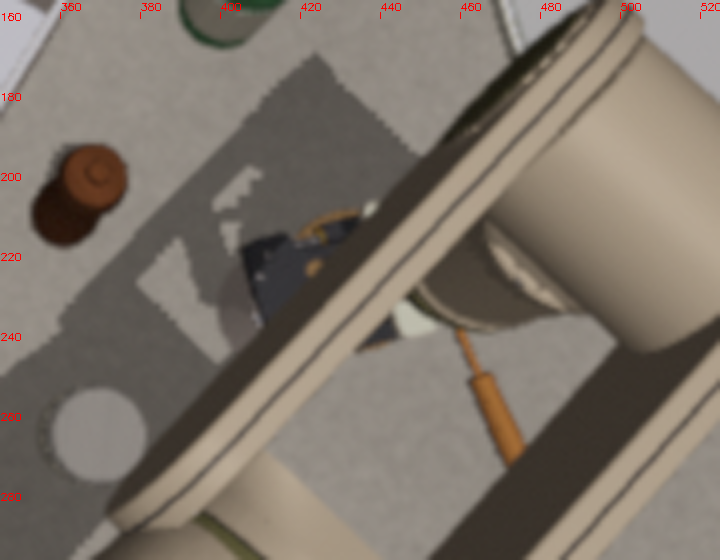

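```bash
python3 - <<'E'
from h import *
p=cv2.imread("pics/scene4.png");d=np.load("scene4.npy");C=cloud("scene",d)
h=cv2.cvtColor(p,cv2.COLOR_BGR2HSV)
t=np.array([.4368,-.3419])
m=(h[...,1]>50)&(h[...,0]>5)&(h[...,0]<30)&(np.hypot(C[...,0]-t[0],C[...,1]-t[1])<.06)
z=C[...,2]
for a,b in((.195,.205),(.205,.212),(.2125,.2185),(.222,.238),(.239,.252)):
    P=C[m&(z>a)&(z<b)];
    if len(P)>5: print(a,b,len(P),P.mean(0).round(4),P.min(0).round(4),P.max(0).round(4),cv2.minEnclosingCircle((P[:,:2]*1000).astype(np.float32)))
P=C[m&(z>.205)&(z<.2185)]
q=cv2.convexHull((P[:,:2]*1000).astype(np.float32))[:,0]
# directional extents
for ang in range(-180,180,30):
    u=np.array([np.cos(np.radians(ang)),np.sin(np.radians(ang))]);print(ang,((P[:,:2]-t)@u).max().round(4),end="; ")
# model outline: project predicted circles over crop
c=cv2.resize(p[190:300,180:290],None,fx=6,fy=6,interpolation=cv2.INTER_CUBIC)
a=np.linspace(0,2*np.pi,200)
def dr(x,y,z,r,col):
    u,v=proj("scene",np.c_[x+r*np.cos(a),y+r*np.sin(a),0*a+z]);cv2.polylines(c,[np.int32(np.c_[(u-180+.5)*6,(v-190+.5)*6])],True,col,1)
b=np.array([.0015,-.0017])
dr(t[0]+b[0],t[1]+b[1],.2154,.044,(255,0,0));dr(t[0]+b[0],t[1]+b[1],.2034,.044,(255,0,0));dr(t[0]+b[0],t[1]+b[1],.2454,.015,(255,0,0))
dr(.44,-.3422,.125,.044,(0,255,0));dr(.44,-.3422,.125,.037,(0,255,0))
cv2.imwrite("pics/ov4.png",c)
E
```

```text
0.195 0.205 6 [ 0.4654 -0.3674  0.2045] [ 0.4394 -0.3843  0.2039] [ 0.4829 -0.3453  0.2049] ((461.16796875, -364.8037109375), 29.228778839111328)
0.205 0.212 114 [ 0.4667 -0.3645  0.2086] [ 0.4208 -0.3848  0.2051] [ 0.4849 -0.317   0.212 ] ((448.78155517578125, -348.49176025390625), 42.161155700683594)
0.2125 0.2185 816 [ 0.4559 -0.3468  0.2155] [ 0.4099 -0.385   0.2126] [ 0.485  -0.2974  0.2182] ((441.1975402832031, -341.26513671875), 44.285804748535156)
0.222 0.238 77 [ 0.4523 -0.3447  0.23  ] [ 0.4378 -0.3679  0.222 ] [ 0.456  -0.3122  0.2378] ((444.22479248046875, -340.0657653808594), 28.598003387451172)
0.239 0.252 140 [ 0.4455 -0.3405  0.2448] [ 0.4284 -0.3677  0.2393] [ 0.4559 -0.3155  0.252 ] ((446.34686279296875, -341.594970703125), 27.089933395385742)
-180 0.0269; -150 0.038; -120 0.041; -90 0.0431; -60 0.0459; -30 0.0476; 0 0.0482; 30 0.0477; 60 0.0453; 90 0.0445; 120 0.0405; 150 0.0278;
```

View pics/ov4.png

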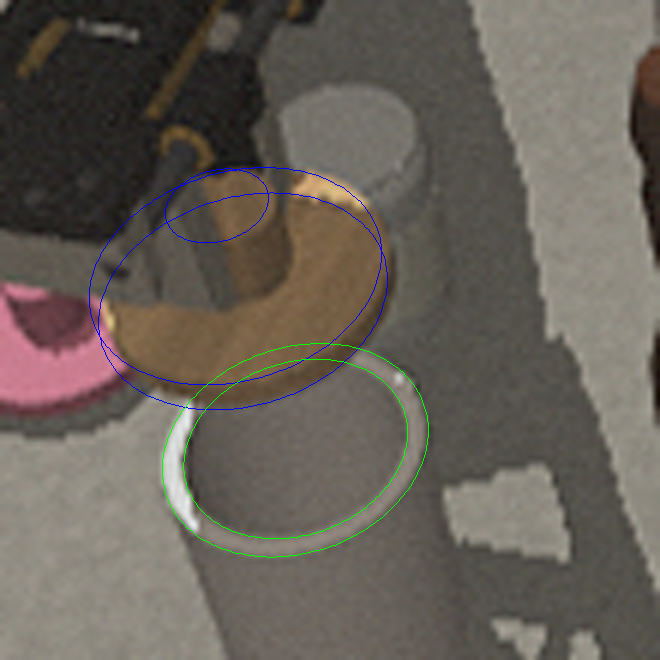

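```bash
python3 - <<'E'
from h import *
go(.4358,-.342,.168)
E
```

```text
t 6.9 pos [ 0.4376 -0.3422  0.2339] yaw -1.293 q [-0.76  0.01  1.6   0.    1.53  0.54] op 0.0295 F [ 0.5 -0.7 -1.3] tilt [-0.001  0.003 -1.   ]
 -> shift cm [-0.05  0.17  6.59] turn 0 dist 6.6
```

{"name": "play_rows", "arguments": {
  "increments": [
    [[0,0.1,2,0],[0,0.15,4,0],[0,0.15,5.5,0],[0,0.15,6.3,0],[0,0.15,6.3,0]]
  ]
}}

```text
t: 7.4
tool_pos: [0.436, -0.3417, 0.1699]
orientation: [-2.506, 1.891, 0.008]
force: [0.2, 0.3, -1.0]
opening: 0.0298
```

```bash
cat > meas.py <<'E'
# measure held lid in scene: args tag rad flange_top_below_tcp canx cany canz canr
from h import *
import sys
tag=sys.argv[1];rad,off,cx,cy,cz,cr=map(float,sys.argv[2:])
go(cx,cy,cz)
s=read_state();t=s["tool_pos"];zt=t[2]-off
p,d=read_camera("scene");C=cloud("scene",d);cv2.imwrite(f"pics/scene{tag}.png",p);np.save(f"scene{tag}.npy",d)
h=cv2.cvtColor(p,cv2.COLOR_BGR2HSV);z=C[...,2]
m=(h[...,1]>50)&(h[...,0]>5)&(h[...,0]<30)&(np.hypot(C[...,0]-t[0],C[...,1]-t[1])<rad+.015)
P=C[m&(abs(z-zt)<.0035)]
print("medz-zt",(np.median(P[:,2])-zt).round(4),"mec",cv2.minEnclosingCircle((P[:,:2]*1000).astype(np.float32)))
A=np.c_[P[:,:2],np.ones(len(P))];co=np.linalg.lstsq(A,P[:,2],rcond=None)[0];print("slope",co[:2].round(3))
# edge-extents centre with known radius
L=[]
for a in np.radians(np.arange(-180,180,10)):
    u=np.array([np.cos(a),np.sin(a)]);L.append((a,np.sort((P[:,:2]-t[:2])@u)[-3]))
L=np.array(L)
f=lambda x:L[:,1]-rad-x[0]*np.cos(L[:,0])-x[1]*np.sin(L[:,0])
k=least_squares(f,[0,0],loss="cauchy",f_scale=.0008);print("lid (scene)",(t[:2]+k.x).round(4),"rel tcp mm",(k.x*1e3).round(1))
print("lid-can (scene) mm",((t[:2]+k.x-[cx,cy])*1e3).round(1))
l=t[:2]+k.x
u,v=map(int,proj("scene",np.array([*l,zt])));u0=max(0,u-65);v0=max(0,v-55);F=5
c=cv2.resize(p[v0:v0+120,u0:u0+130],None,fx=F,fy=F,interpolation=cv2.INTER_CUBIC);a=np.linspace(0,2*np.pi,200)
def dr(x,y,z,r,col):
    uu,vv=proj("scene",np.c_[x+r*np.cos(a),y+r*np.sin(a),0*a+z]);cv2.polylines(c,[np.int32(np.c_[(uu-u0+.5)*F,(vv-v0+.5)*F])],True,col,1)
dr(*l,zt,rad,(255,0,0));dr(*l,zt-.012,rad,(255,0,0));dr(cx,cy,cz,cr,(0,255,0))
cv2.imwrite(f"pics/m{tag}.png",c)
E
python3 meas.py 5 .044 .0168 .440 -.3422 .125 .044
```

```text
t 7.4 pos [ 0.436  -0.3417  0.1699] yaw -1.293 q [-0.76  0.05  1.69  0.    1.41  0.53] op 0.0298 F [ 0.2  0.3 -1. ] tilt [-0.003  0.005 -1.   ]
 -> shift cm [ 0.18 -0.38  4.49] turn 0 dist 4.5
medz-zt 0.0003 mec ((441.2039794921875, -341.0416564941406), 44.077030181884766)
slope [-0.007  0.007]
lid (scene) [ 0.4393 -0.3412] rel tcp mm [3.4 0.5]
lid-can (scene) mm [-0.7  1. ]
```

View pics/m5.png

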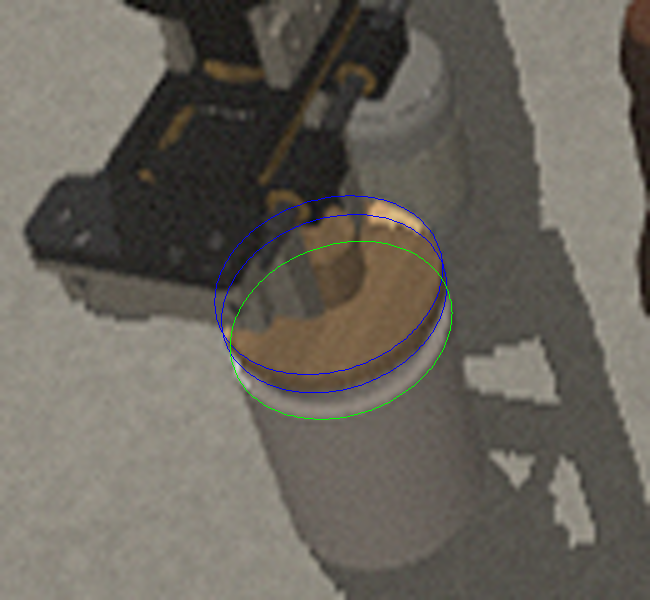

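The outline fit places lid_small within about 1 mm of centred over the small canister. I'm lowering it slowly.

{"name": "play_rows", "arguments": {
  "increments": [
    [[0.08,0,0.3,0],[0.08,0,0.6,0],[0.08,0,0.9,0],[0.08,0,1.2,0],[0.08,0,1.4,0]]
  ]
}}

```text
t: 7.95
tool_pos: [0.4364, -0.3428, 0.1566]
orientation: [-2.506, 1.891, 0.006]
force: [-0.4, 0.3, -1.2]
opening: 0.0294
```

{"name": "play_rows", "arguments": {
  "increments": [
    [[0,0,0.15,0],[0,0,0.3,0],[0,0,0.3,0]]
  ]
}}

```text
t: 8.25
tool_pos: [0.4365, -0.3429, 0.1539]
orientation: [-2.506, 1.891, 0.005]
force: [1.4, 0.9, 0.1]
opening: 0.0297
```

```bash
python3 meas.py 6 .044 .0168 .440 -.3422 .125 .044
```

```text
t 8.25 pos [ 0.4365 -0.3429  0.1539] yaw -1.293 q [-0.76  0.06  1.7   0.    1.38  0.53] op 0.0297 F [1.4 0.9 0.1] tilt [-0.001  0.004 -1.   ]
 -> shift cm [ 0.04 -0.35  2.88] turn 0 dist 2.9
medz-zt 0.0002 mec ((441.6264953613281, -341.9681701660156), 44.196659088134766)
slope [-0.006  0.005]
lid (scene) [ 0.4399 -0.3426] rel tcp mm [3.4 0.2]
lid-can (scene) mm [-0.1 -0.4]
```

View pics/m6.png

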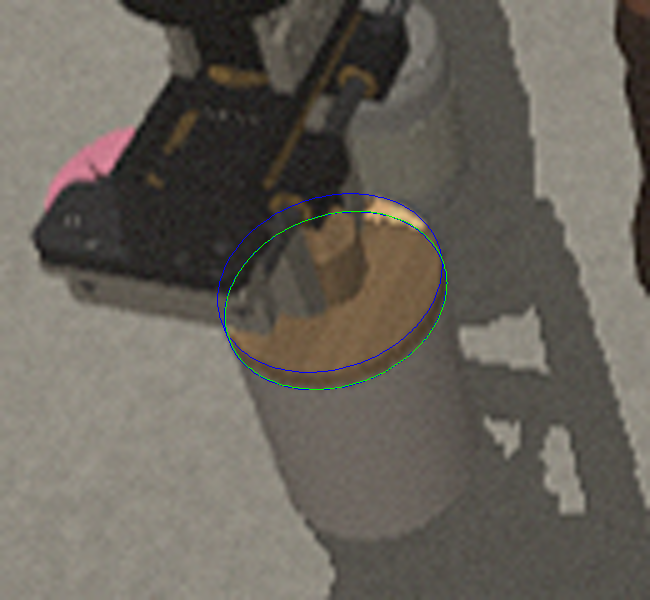

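Seated. I'm pressing slightly, then releasing.

{"name": "play_rows", "arguments": {
  "increments": [
    [[0,0,0.1,0],[0,0,0.1,0]]
  ]
}}

```text
t: 8.5
tool_pos: [0.4368, -0.3431, 0.1538]
orientation: [-2.506, 1.891, 0.004]
force: [-2.2, 1.7, 5.5]
opening: 0.0296
```

{"name": "play_rows", "arguments": {
  "increments": [
    [[0,0,0,0],[0,0,-0.1,0],[0,0,-0.1,0]]
  ],
  "jaw": 5.5
}}

```text
t: 8.8
tool_pos: [0.4368, -0.3432, 0.1548]
orientation: [-2.506, 1.891, 0.003]
force: [-0.3, 0.6, -0.2]
opening: 0.0492
```

{"name": "play_rows", "arguments": {
  "increments": [
    [[0,0,-1.5,0],[0,0,-5,0],[0,0,-9,0],[0,0,-12,0]]
  ]
}}

```text
t: 9.2
tool_pos: [0.4372, -0.3438, 0.2786]
orientation: [-2.506, 1.891, -0.001]
force: [0.1, 0.1, 0.4]
opening: 0.0551
```

```bash
python3 - <<'E'
from h import *
az=.462
e=np.array([np.cos(az)*np.cos(.56),np.sin(az)*np.cos(.56),np.sin(.56)]);rx=np.array([np.cos(az),np.sin(az),0])
for nm,c in(("obl",(.5031+.001,.2539-.0017,.1036)),("big",(.5534+.0015,.1491-.0017,.1032))):
    t=np.array(c)-rx*.009+[0,0,.015];print(nm,t.round(4));go(*t,az+np.pi/2)
go(.4369,.2,.3)
p,d=read_camera("scene");cv2.imwrite("pics/scene7.png",p);np.save("scene7.npy",d);C=cloud("scene",d)
crop("scene",p,160,150,300,300,5,"s7")
for n,c in(("lid",(.440,-.342,.137)),):
    P=sel(C,c,.05,.133,.141);print(circ(P,.044),P[:,2].mean(),len(P),cv2.minEnclosingCircle((P[:,:2]*1000).astype(np.float32)),np.linalg.lstsq(np.c_[P[:,:2],np.ones(len(P))],P[:,2],rcond=None)[0])
E
```

```text
obl [0.496  0.2482 0.1186]
t 9.2 pos [ 0.4372 -0.3438  0.2786] yaw -1.293 q [-0.76 -0.    1.54  0.    1.61  0.53] op 0.0551 F [0.1 0.1 0.4] tilt [ 0.001  0.001 -1.   ]
 -> shift cm [-55.31 -21.87  16.07] turn -0.184 dist 61.6
big [0.5468 0.1434 0.1182]
t 9.2 pos [ 0.4372 -0.3438  0.2786] yaw -1.293 q [-0.76 -0.    1.54  0.    1.61  0.53] op 0.0551 F [0.1 0.1 0.4] tilt [ 0.001  0.001 -1.   ]
 -> shift cm [-43.84 -23.88  16.1 ] turn -0.184 dist 52.5
t 9.2 pos [ 0.4372 -0.3438  0.2786] yaw -1.293 q [-0.76 -0.    1.54  0.    1.61  0.53] op 0.0551 F [0.1 0.1 0.4] tilt [ 0.001  0.001 -1.   ]
 -> shift cm [-52.31 -14.89  -2.09] turn 0 dist 54.4
(array([ 0.4323, -0.3344]), np.float64(0.0103)) 0.13717877774761209 999 ((440.76312255859375, -341.8927001953125), 44.560791015625) [-0.0065612   0.00251324  0.1409795 ]
```

View pics/s7.png

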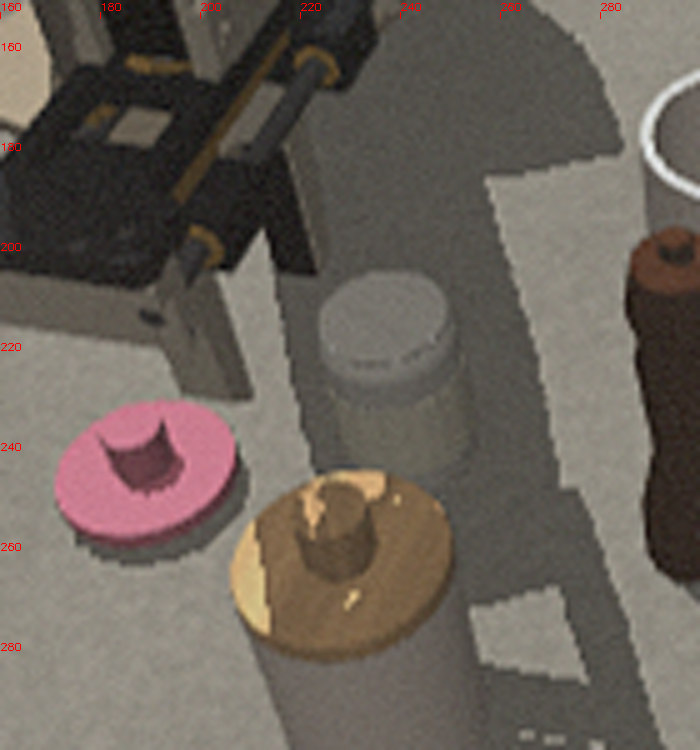

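Lid_small is seated: top at 0.137 m, level, within 1 mm of centre. Next is the oblong lid.

{"name": "play_rows", "arguments": {
  "increments": [
    [[-3,-1.2,-1.5,0],[-7,-2.7,-2,0],[-11.5,-4.5,-2,-0.05],[-16,-6.3,-2,-0.1],[-20.5,-8.1,-2,-0.15]]
  ],
  "jaw": 5
}}

```text
t: 9.75
tool_pos: [0.46, -0.1241, 0.3047]
orientation: [-2.643, 1.697, -0.015]
force: [1.2, -0.5, -0.2]
opening: 0.0495
```

{"name": "play_rows", "arguments": {
  "increments": [
    [[-4.5,-1,0,-0.034],[-9,-2,0,-0.034],[-13.5,-3,0,-0.034],[-18,-4,0,-0.034],[-22,-5,0,-0.034]]
  ]
}}

```text
t: 10.25
tool_pos: [0.4132, 0.0987, 0.3045]
orientation: [-2.671, 1.651, -0.017]
force: [0.4, -0.1, 0.1]
opening: 0.0499
```

```bash
python3 - <<'E'
from h import *
go(.496,.2482,.2,.462+np.pi/2)
E
```

```text
t 10.25 pos [0.4132 0.0987 0.3045] yaw -1.107 q [ 0.12 -0.38  1.82 -0.01  1.69  1.22] op 0.0499 F [ 0.4 -0.1  0.1] tilt [ 0.01  -0.004 -1.   ]
 -> shift cm [ -9.76 -14.02  10.47] turn 0.001 dist 20.0
```

{"name": "play_rows", "arguments": {
  "increments": [
    [[-2.2,-3.2,0,0],[-4.6,-6.6,1,0],[-7,-10,3.5,0],[-9,-13,7,0],[-9.75,-14,10,0]]
  ]
}}

```text
t: 10.75
tool_pos: [0.4966, 0.2508, 0.2039]
orientation: [-2.671, 1.648, -0.017]
force: [0.3, -1.1, -0.2]
opening: 0.05
```

{"name": "play_rows", "arguments": {
  "increments": [
    [[0,0,0.5,0],[0,0,0.5,0]]
  ]
}}

```text
t: 10.95
tool_pos: [0.4958, 0.2505, 0.1984]
orientation: [-2.674, 1.648, -0.015]
force: [0.1, -0.3, 0.5]
opening: 0.0502
```

```bash
python3 - <<'E'
from h import *
go(.496,.2482,.1186,.462+np.pi/2)
p,d=read_camera("scene");cv2.imwrite("pics/scene8.png",p);crop("scene",p,310,40,450,220,4,"s8")
p,d=read_camera("top");cv2.imwrite("pics/top8.png",p);crop("top",p,130,130,290,260,4,"t8")
E
```

```text
t 10.95 pos [0.4958 0.2505 0.1984] yaw -1.105 q [ 0.38  0.02  1.66 -0.01  1.45  1.49] op 0.0502 F [ 0.1 -0.3  0.5] tilt [ 0.009 -0.004 -1.   ]
 -> shift cm [0.15 0.14 7.98] turn 0.004 dist 8.0
```

View pics/s8.png

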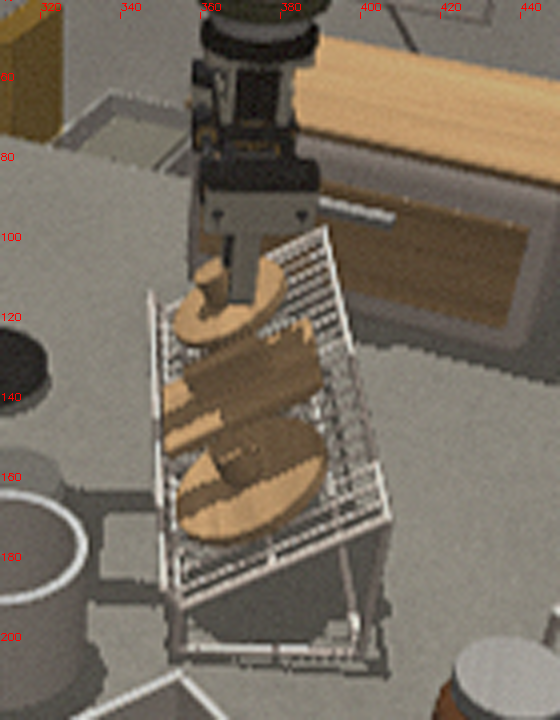

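View pics/t8.png

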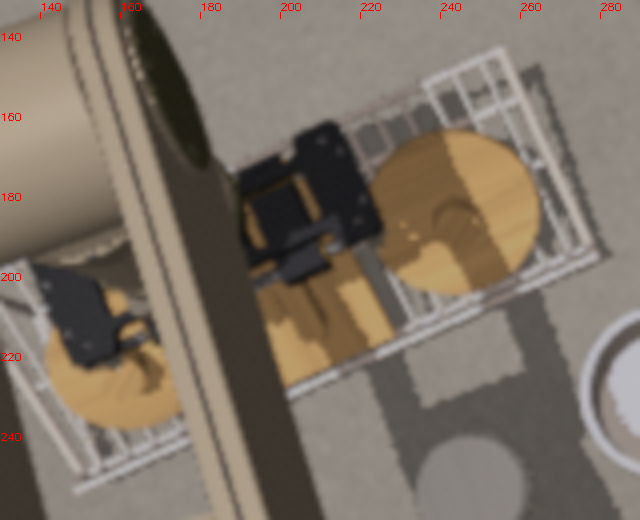

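The gripper straddles the bar handle (scene px ~372,130; top px 206,200), and its body is clear of the neighbouring knobs. I'm descending.

{"name": "play_rows", "arguments": {
  "increments": [
    [[0.1,0.1,2,0],[0.15,0.1,4.5,0],[0.15,0.1,6.5,0],[0.15,0.1,7.4,0],[0.15,0.1,7.6,0]]
  ]
}}

```text
t: 11.55
tool_pos: [0.4984, 0.2479, 0.126]
orientation: [-2.668, 1.648, -0.021]
force: [0.7, -0.2, 0.9]
opening: 0.0503
```

{"name": "play_rows", "arguments": {
  "increments": [
    [[0,0,0.1,0],[0,0,0.2,0]]
  ],
  "jaw": 1,
  "squeeze": 12
}}

```text
t: 11.75
tool_pos: [0.4996, 0.2481, 0.126]
orientation: [-2.666, 1.647, -0.024]
force: [-0.3, 0.3, -1.5]
opening: 0.0387
```

```bash
python3 - <<'E'
from h import *
go(.496,.2482,.1186,.462+np.pi/2)
E
```

```text
t 11.75 pos [0.4996 0.2481 0.126 ] yaw -1.107 q [ 0.37  0.08  1.74 -0.01  1.31  1.48] op 0.0387 F [-0.3  0.3 -1.5] tilt [ 0.017 -0.001 -1.   ]
 -> shift cm [-0.18  0.33  0.74] turn 0.002 dist 0.8
```

{"name": "play_rows", "arguments": {
  "increments": [
    [[-0.1,0.2,0.4,0],[-0.18,0.33,0.6,0],[-0.18,0.33,0.6,0],[-0.18,0.33,0.6,0]]
  ],
  "jaw": 3
}}

```text
t: 12.15
tool_pos: [0.4958, 0.2483, 0.1199]
orientation: [-2.666, 1.647, -0.023]
force: [-0.1, 0.4, 0.2]
opening: 0.0299
```

```bash
python3 - <<'E'
from h import *
go(.496,.2482,.1186,.462+np.pi/2);s=read_state();print(s["joint_torque"].round(2),s["wrist_torque"].round(2))
p,d=read_camera("scene");cv2.imwrite("pics/scene9.png",p);crop("scene",p,320,60,440,200,5,"s9")
E
```

```text
t 12.15 pos [0.4958 0.2483 0.1199] yaw -1.107 q [ 0.38  0.07  1.75 -0.01  1.3   1.49] op 0.0299 F [-0.1  0.4  0.2] tilt [ 0.017 -0.001 -1.   ]
 -> shift cm [ 0.01 -0.01  0.13] turn 0.002 dist 0.1
[ 2.000e-02 -5.053e+01 -4.658e+01 -2.000e-02 -1.800e-01  1.000e-02] [-0.01 -0.03  0.02]
```

View pics/s9.png

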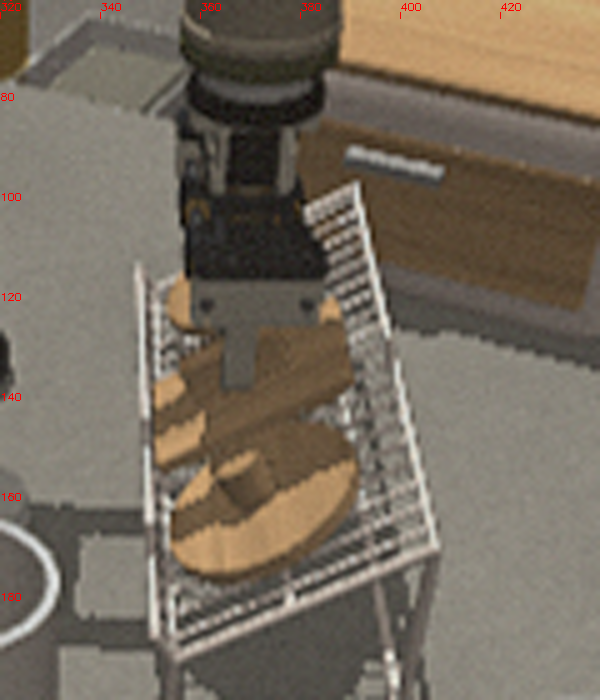

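The fingers stand either side of the handle without contact. I'm closing.

{"name": "play_rows", "arguments": {
  "increments": [
    [[0,0,0.1,0],[0,0,0.1,0],[0,0,0.1,0],[0,0,0.1,0]]
  ],
  "jaw": 1,
  "squeeze": 12
}}

```text
t: 12.6
tool_pos: [0.4958, 0.2483, 0.1188]
orientation: [-2.666, 1.647, -0.023]
force: [0.1, -0.5, -1.0]
opening: 0.018
```

{"name": "play_rows", "arguments": {
  "increments": [
    [[0,0,-0.5,0],[0,0,-1.5,0],[0,0,-2.8,0],[0,0,-4,0],[0,0,-4.5,0]]
  ]
}}

```text
t: 13.1
tool_pos: [0.4962, 0.2488, 0.1666]
orientation: [-2.664, 1.646, -0.026]
force: [0.4, 0.3, -0.7]
opening: 0.0178
```

```bash
python3 - <<'E'
from h import *
go(.496,.2482,.25,.462+np.pi/2);s=read_state();print(s["wrist_torque"].round(2))
p,d=read_camera("scene");cv2.imwrite("pics/scene10.png",p);crop("scene",p,320,50,440,190,5,"s10")
E
```

```text
t 13.1 pos [0.4962 0.2488 0.1666] yaw -1.107 q [ 0.38  0.03  1.71 -0.01  1.38  1.49] op 0.0178 F [ 0.4  0.3 -0.7] tilt [ 0.02 -0.   -1.  ]
 -> shift cm [ 0.12 -0.1  -8.34] turn 0.002 dist 8.3
[-0.01  0.05 -0.  ]
```

View pics/s10.png

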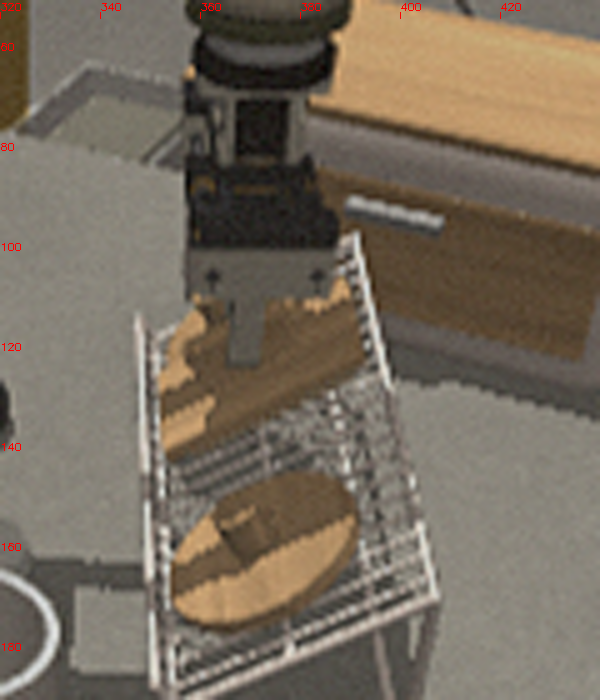

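The oblong lid is lifted and still leaning (scene px 370,120). I'll level it against the open worktop near (0.20,-0.58), regrasp, then place it.

{"name": "play_rows", "arguments": {
  "increments": [
    [[0,0,-3,0],[0,0,-7,0],[0.5,0.5,-11,0],[2,2,-14,0],[3,3,-15.3,0]]
  ]
}}

```text
t: 13.65
tool_pos: [0.4806, 0.2082, 0.3232]
orientation: [-2.661, 1.643, -0.032]
force: [0.7, -0.0, -1.1]
opening: 0.0174
```

{"name": "play_rows", "arguments": {
  "increments": [
    [[2.5,2.5,0,0],[5.5,5.5,0,0],[8.5,9,0,0],[11.5,12,0,0],[14,14.6,0,0]]
  ]
}}

```text
t: 14.15
tool_pos: [0.4114, 0.0159, 0.3199]
orientation: [-2.661, 1.644, -0.03]
force: [1.5, -1.2, -1.4]
opening: 0.0177
```

```bash
python3 - <<'E'
from h import *
go(.2,-.58,.32)
E
```

```text
t 14.15 pos [0.4114 0.0159 0.3199] yaw -1.107 q [-0.09 -0.44  1.84  0.    1.72  1.02] op 0.0177 F [ 1.5 -1.2 -1.4] tilt [ 0.024  0.001 -1.   ]
 -> shift cm [43.85 45.55 -0.58] turn 0 dist 63.2
```

{"name": "play_rows", "arguments": {
  "increments": [
    [[2.8,2.9,0,0],[6,6.2,0,0],[9.4,9.8,0,0],[12.8,13.4,0,0],[16.2,17,0,0]]
  ]
}}

```text
t: 14.65
tool_pos: [0.3303, -0.2065, 0.3166]
orientation: [-2.66, 1.645, -0.029]
force: [1.3, -0.8, -0.8]
opening: 0.0182
```

{"name": "play_rows", "arguments": {
  "increments": [
    [[3.4,3.6,0,0],[6.8,7.2,0,0],[10.2,10.8,0,0],[13.6,14.4,0,0],[17,18,0,0]]
  ]
}}

```text
t: 15.15
tool_pos: [0.2436, -0.4406, 0.3127]
orientation: [-2.659, 1.645, -0.028]
force: [1.6, 0.1, -1.2]
opening: 0.0177
```

```bash
python3 - <<'E'
from h import *
go(.2,-.58,.2)
E
```

```text
t 15.15 pos [ 0.2436 -0.4406  0.3127] yaw -1.108 q [-1.18 -0.16  1.63  0.02  1.67 -0.07] op 0.0177 F [ 1.6  0.1 -1.2] tilt [ 0.023  0.003 -1.   ]
 -> shift cm [10.45 10.37 11.13] turn 0 dist 18.5
```

{"name": "play_rows", "arguments": {
  "increments": [
    [[3.2,3.2,1,0],[6.4,6.4,4,0],[9,9,7.5,0],[10.4,10.3,10.5,0],[10.4,10.3,11.5,0]]
  ]
}}

```text
t: 15.65
tool_pos: [0.1978, -0.5782, 0.1889]
orientation: [-2.651, 1.646, -0.017]
force: [0.1, 1.2, -2.1]
opening: 0.018
```

{"name": "play_rows", "arguments": {
  "increments": [
    [[0,0,2,0],[0,0,4,0],[0,0,6,0],[0,0,7.5,0],[0,0,7.5,0]]
  ]
}}

```text
t: 16.15
tool_pos: [0.199, -0.575, 0.1111]
orientation: [-2.649, 1.644, -0.012]
force: [-0.9, 0.2, -2.2]
opening: 0.0178
```

```bash
python3 - <<'E'
from h import *
go(.2,-.58,.04)
p,d=read_camera("scene");cv2.imwrite("pics/scene11.png",p);crop("scene",p,0,220,180,400,4,"s11")
E
```

```text
t 16.15 pos [ 0.199  -0.575   0.1111] yaw -1.111 q [-1.34  0.25  1.58  0.02  1.33 -0.23] op 0.0178 F [-0.9  0.2 -2.2] tilt [ 0.019  0.017 -1.   ]
 -> shift cm [0.54 0.31 7.1 ] turn 0 dist 7.1
```

View pics/s11.png

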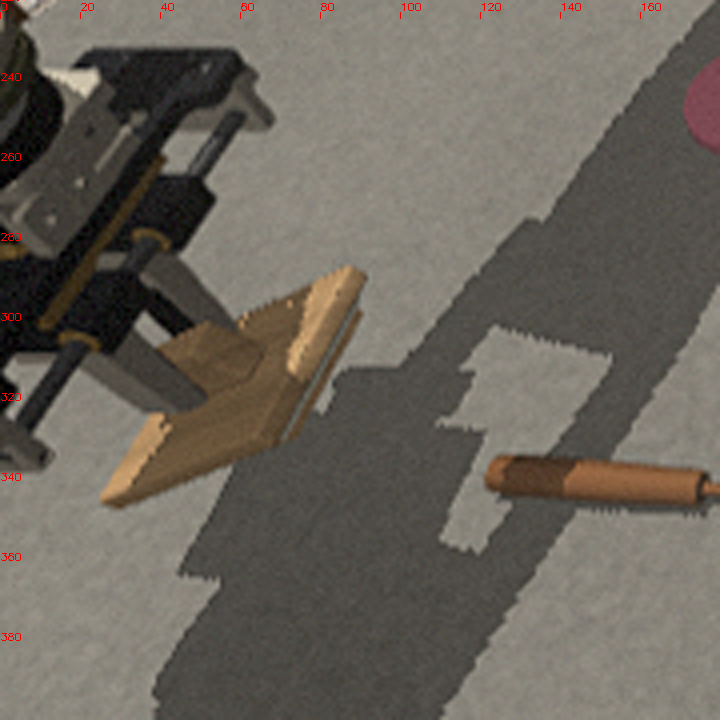

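The lid leans in the grip, low end towards the base (px 30,345). The worktop below is free. I'm lowering it to press it flat.

{"name": "play_rows", "arguments": {
  "increments": [
    [[0.3,0.15,1.5,0],[0.5,0.3,3,0],[0.5,0.3,4.5,0],[0.5,0.3,5,0],[0.5,0.3,5.3,0]]
  ],
  "squeeze": 8
}}

```text
t: 16.7
tool_pos: [0.2004, -0.5804, 0.0595]
orientation: [-2.648, 1.644, -0.014]
force: [1.9, 5.9, 10.7]
opening: 0.018
```

{"name": "play_rows", "arguments": {
  "increments": [
    [[0,0,0.3,0],[0,0,0.6,0],[0,0,0.9,0],[0,0,0.9,0]]
  ]
}}

```text
t: 17.1
tool_pos: [0.2016, -0.5807, 0.0513]
orientation: [-2.649, 1.643, -0.017]
force: [2.2, 1.6, 4.5]
opening: 0.0182
```

```bash
python3 - <<'E'
from h import *
go(.2,-.58,.04)
p,d=read_camera("scene");cv2.imwrite("pics/scene12.png",p);crop("scene",p,0,240,180,400,4,"s12")
E
```

```text
t 17.1 pos [ 0.2016 -0.5807  0.0513] yaw -1.111 q [-1.33  0.32  1.6   0.03  1.23 -0.23] op 0.0182 F [2.2 1.6 4.5] tilt [ 0.022  0.015 -1.   ]
 -> shift cm [-0.13  0.14  1.13] turn 0 dist 1.1
```

View pics/s12.png

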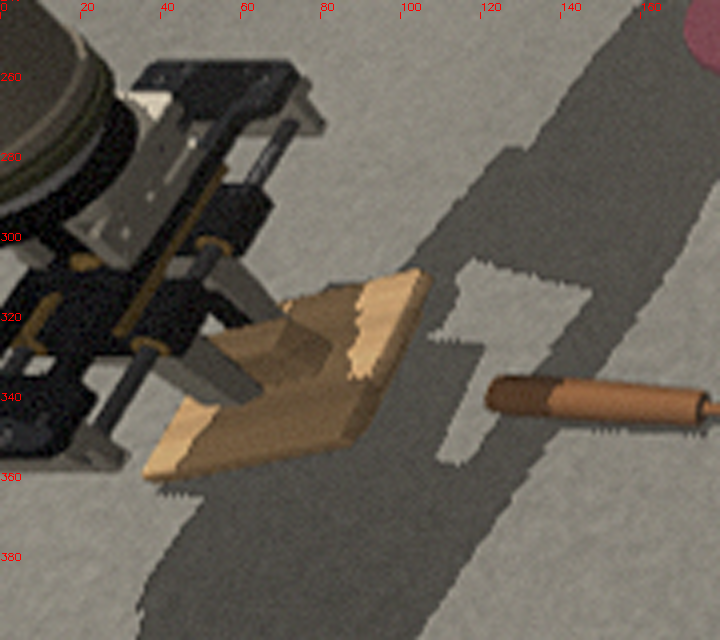

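It's pivoting nicely with low force, so I continue down.

{"name": "play_rows", "arguments": {
  "increments": [
    [[0,0,0.3,0],[0,0,0.6,0],[0,0,0.9,0],[0,0,1.1,0],[0,0,1.1,0]]
  ]
}}

```text
t: 17.65
tool_pos: [0.2021, -0.581, 0.0405]
orientation: [-2.65, 1.643, -0.018]
force: [2.4, -0.5, 2.7]
opening: 0.0181
```

```bash
python3 - <<'E'
from h import *
go(.2,-.58,.04)
p,d=read_camera("scene");cv2.imwrite("pics/scene13.png",p);np.save("scene13.npy",d);crop("scene",p,0,240,180,400,4,"s13");C=cloud("scene",d)
P=bamboo("scene",p,d,C,(.2,-.58),.09,.01,.07);
h,e=np.histogram(P[:,2],20);print(h,e.round(3))
Q=P[(P[:,2]<.04)];print(np.linalg.lstsq(np.c_[Q[:,:2],np.ones(len(Q))],Q[:,2],rcond=None)[0].round(3))
E
```

```text
t 17.65 pos [ 0.2021 -0.581   0.0405] yaw -1.11 q [-1.33  0.34  1.61  0.03  1.21 -0.23] op 0.0181 F [ 2.4 -0.5  2.7] tilt [ 0.022  0.014 -1.   ]
 -> shift cm [-0.18  0.15  0.05] turn 0 dist 0.2
[  8  20 109 139 136 206 263 333 394 254  28  21  27  23  30  50  85  72
  24   3] [0.014 0.017 0.019 0.022 0.025 0.028 0.031 0.033 0.036 0.039 0.042 0.045
 0.047 0.05  0.053 0.056 0.059 0.061 0.064 0.067 0.07 ]
[0.118 0.082 0.052]
```

View pics/s13.png

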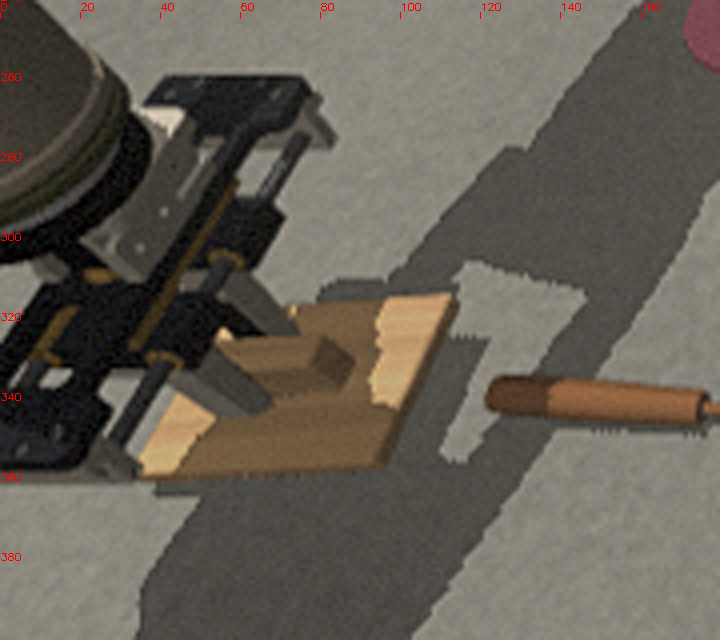

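{"name": "play_rows", "arguments": {
  "increments": [
    [[0,0,0.2,0],[0,0,0.4,0],[0,0,0.5,0],[0,0,0.5,0]]
  ]
}}

```text
t: 18.1
tool_pos: [0.2018, -0.5807, 0.035]
orientation: [-2.649, 1.644, -0.016]
force: [0.5, 0.0, -0.6]
opening: 0.0181
```

```bash
cat > sl.py <<'E'
from h import *
import sys
x,y,z0,z1=map(float,sys.argv[1:5]);tag=sys.argv[5]
go(x,y,.3)
p,d=read_camera("scene");cv2.imwrite(f"pics/scene{tag}.png",p);np.save(f"scene{tag}.npy",d);C=cloud("scene",d)
P=bamboo("scene",p,d,C,(x,y),.09,z0,z1)
for _ in range(4):
    A=np.c_[P[:,:2],np.ones(len(P))];co=np.linalg.lstsq(A,P[:,2],rcond=None)[0];r=P[:,2]-A@co;P=P[abs(r)<max(.002,1.5*r.std())]
print("slope",co[:2].round(3),len(P),"medz",np.median(P[:,2]).round(4),"minArea",cv2.minAreaRect((P[:,:2]*1000).astype(np.float32)))
E
python3 sl.py .2 -.58 .012 .042 14
```

```text
t 18.1 pos [ 0.2018 -0.5807  0.035 ] yaw -1.11 q [-1.33  0.35  1.61  0.03  1.2  -0.23] op 0.0181 F [ 0.5  0.  -0.6] tilt [ 0.021  0.015 -1.   ]
 -> shift cm [ -0.24  -0.56 -26.5 ] turn 0 dist 26.5
slope [0.021 0.015] 1561 medz 0.0242 minArea ((213.81436157226562, -575.5006713867188), (130.47384643554688, 87.93939208984375), 26.423112869262695)
```

The lid is pressed nearly flat (slope 0.02). I'm regrasping at the middle of the bar, 12 mm further along.

{"name": "play_rows", "arguments": {
  "increments": [
    [[0,0,0,0],[0,0,-0.3,0],[0,-0.4,-0.3,0],[0,-0.9,-0.3,0],[0,-1.25,-0.3,0]]
  ],
  "jaw": 4
}}

```text
t: 18.65
tool_pos: [0.2133, -0.5749, 0.0383]
orientation: [-2.649, 1.643, -0.016]
force: [1.0, 0.3, -0.0]
opening: 0.0397
```

```bash
python3 sl.py .2125 -.574 .012 .032 15
```

```text
t 18.65 pos [ 0.2133 -0.5749  0.0383] yaw -1.11 q [-1.31  0.34  1.61  0.03  1.2  -0.21] op 0.0397 F [ 1.   0.3 -0. ] tilt [ 0.021  0.015 -1.   ]
 -> shift cm [ -0.22  -0.64 -26.16] turn 0 dist 26.2
slope [-0.004  0.002] 1352 medz 0.0223 minArea ((220.06777954101562, -572.5860595703125), (117.5891342163086, 87.96967315673828), 26.39480209350586)
```

{"name": "play_rows", "arguments": {
  "increments": [
    [[0,0,0,0],[0,0,0,0],[0,0,0,0],[0,0,0,0],[0,0,0,0]]
  ],
  "jaw": 1,
  "squeeze": 20
}}

```text
t: 19.2
tool_pos: [0.2137, -0.5746, 0.0383]
orientation: [-2.649, 1.643, -0.016]
force: [-0.2, 1.1, -0.4]
opening: 0.0181
```

```bash
python3 sl.py .2125 -.574 .012 .032 16;python3 - <<'E'
from h import *
go(.6212,-.1127,.27,np.radians(60))
E
```

```text
t 19.2 pos [ 0.2137 -0.5746  0.0383] yaw -1.11 q [-1.31  0.34  1.61  0.03  1.2  -0.21] op 0.0181 F [-0.2  1.1 -0.4] tilt [ 0.022  0.015 -1.   ]
 -> shift cm [ -0.21  -0.6  -26.17] turn 0 dist 26.2
slope [-0.007  0.006] 1442 medz 0.0223 minArea ((220.66908264160156, -572.7642822265625), (118.5352783203125, 86.39299774169922), 27.048561096191406)
t 19.25 pos [ 0.2137 -0.5747  0.0383] yaw -1.11 q [-1.31  0.34  1.61  0.03  1.2  -0.21] op 0.0178 F [ 0.9 -0.3 -0.7] tilt [ 0.022  0.015 -1.   ]
 -> shift cm [-23.35 -57.62 -21.59] turn 0.984 dist 65.8
```

{"name": "play_rows", "arguments": {
  "increments": [
    [[0,0,-2,0],[0,0,-6,0],[0,0,-11,0],[0,0,-16,0],[-0.5,-1,-20,0]]
  ]
}}

```text
t: 19.75
tool_pos: [0.2154, -0.5697, 0.2416]
orientation: [-2.65, 1.646, -0.019]
force: [0.9, -0.3, -1.9]
opening: 0.0178
```

{"name": "play_rows", "arguments": {
  "increments": [
    [[-0.5,-1.5,-4,0],[-2,-5,-6,0],[-3.6,-9,-6.2,0],[-5.3,-13,-6.2,0.05],[-7,-17.2,-6.2,0.15]]
  ]
}}

```text
t: 20.25
tool_pos: [0.3376, -0.4303, 0.3082]
orientation: [-2.516, 1.843, -0.016]
force: [1.2, 0.0, -1.3]
opening: 0.0178
```

```bash
python3 - <<'E'
from h import *
go(.6212,-.1127,.30,np.radians(60))
E
```

```text
t 20.25 pos [ 0.3376 -0.4303  0.3082] yaw -1.264 q [-1.02 -0.04  1.52  0.03  1.66  0.25] op 0.0178 F [ 1.2  0.  -1.3] tilt [ 0.022  0.012 -1.   ]
 -> shift cm [-21.73 -36.58   1.83] turn 0.83 dist 42.6
```

{"name": "play_rows", "arguments": {
  "increments": [
    [[-2.2,-3.7,0.2,0.1],[-4.4,-7.4,0.3,0.2],[-6.6,-11.1,0.4,0.3],[-8.8,-14.8,0.5,0.42],[-11,-18.5,0.7,0.55]]
  ]
}}

```text
t: 20.75
tool_pos: [0.4818, -0.2681, 0.3063]
orientation: [-1.913, 2.46, -0.006]
force: [-0.0, -0.6, -1.4]
opening: 0.018
```

```bash
python3 - <<'E'
from h import *
go(.6212,-.1127,.30,np.radians(60))
E
```

```text
t 20.75 pos [ 0.4818 -0.2681  0.3063] yaw -1.82 q [-0.62 -0.03  1.52  0.02  1.64  1.21] op 0.018 F [-0.  -0.6 -1.4] tilt [ 0.022  0.012 -1.   ]
 -> shift cm [-18.48  -9.67   1.13] turn 0.275 dist 20.9
```

{"name": "play_rows", "arguments": {
  "increments": [
    [[-4,-2.1,0,0.1],[-8.3,-4.3,0,0.2],[-12.6,-6.6,0,0.27],[-16.5,-8.6,0.3,0.275],[-18.5,-9.7,1,0.275]]
  ]
}}

```text
t: 21.25
tool_pos: [0.6234, -0.1095, 0.3014]
orientation: [-1.56, 2.696, -0.001]
force: [0.3, -0.1, -1.5]
opening: 0.0179
```

{"name": "play_rows", "arguments": {
  "increments": [
    [[0,0,2,0],[0,0,4,0],[0,0,6,0],[0,0,7,0],[0,0,7,0]]
  ]
}}

```text
t: 21.75
tool_pos: [0.6238, -0.1084, 0.2291]
orientation: [-1.561, 2.699, 0.004]
force: [-0.4, 0.4, -1.8]
opening: 0.0178
```

```bash
cat > mo.py <<'E'
# oblong: compare scene-measured lid rect & canister rect ; arg tag, flange top below tcp
from h import *
import sys
tag=sys.argv[1];off=float(sys.argv[2])
go(.6212,-.1127,.18,np.radians(60))
t=read_state()["tool_pos"];zt=t[2]-off
a0=np.radians(-30)
p,d=read_camera("scene");cv2.imwrite(f"pics/scene{tag}.png",p);np.save(f"scene{tag}.npy",d);C=cloud("scene",d)
h=cv2.cvtColor(p,cv2.COLOR_BGR2HSV)
m=(h[...,1]>50)&(h[...,0]>5)&(h[...,0]<30)&(np.hypot(C[...,0]-t[0],C[...,1]-t[1])<.085)&(abs(C[...,2]-zt)<.005)
P=C[m];A=np.c_[P[:,:2],np.ones(len(P))];co=np.linalg.lstsq(A,P[:,2],rcond=None)[0]
r=cv2.minAreaRect((P[:,:2]*1000).astype(np.float32));print("lid rect",r,"medz-zt",(np.median(P[:,2])-zt).round(4),"slope",co[:2].round(3))
u=np.array([np.cos(a0),np.sin(a0)]);w=np.array([-u[1],u[0]]);c=np.array([.6224,-.1138])
for nm,v in(("long",u),("short",w)):
    e=np.sort((P[:,:2]-c)@v);print(nm,"extents rel canister (scene) mm",(e[[3,-4]]*1e3).round(1))
u0,v0=280,150;F=5
u0,v0=[max(0,int(k)-65) for k in proj("scene",np.array([*t[:2],zt]))]
cc=cv2.resize(p[v0:v0+130,u0:u0+130],None,fx=F,fy=F,interpolation=cv2.INTER_CUBIC)
def dr(c,ang,z,col):
    R2=np.array([[np.cos(ang),-np.sin(ang)],[np.sin(ang),np.cos(ang)]]);q=np.array([[65,44],[-65,44],[-65,-44],[65,-44]])/1e3@R2.T+c
    uu,vv=proj("scene",np.c_[q,np.full(4,z)]);cv2.polylines(cc,[np.int32(np.c_[(uu-u0+.5)*F,(vv-v0+.5)*F])],True,col,1)
dr(c,a0,.095,(0,255,0));dr(np.array(r[0])/1e3,np.radians(r[2] if r[1][0]>r[1][1] else r[2]-90),zt,(255,0,0))
cv2.imwrite(f"pics/m{tag}.png",cc)
E
python3 mo.py 17 .0163
```

```text
t 21.75 pos [ 0.6238 -0.1084  0.2291] yaw -2.093 q [-0.26  0.2   1.41  0.02  1.52  1.83] op 0.0178 F [-0.4  0.4 -1.8] tilt [ 0.019  0.014 -1.   ]
 -> shift cm [0.61 0.06 4.9 ] turn 0.002 dist 4.9
lid rect ((623.5372924804688, -108.34661102294922), (88.10936737060547, 129.88352966308594), 60.213008880615234) medz-zt -0.0001 slope [-0.004  0.033]
long extents rel canister (scene) mm [-65.3  63.1]
short extents rel canister (scene) mm [-38.6  47.9]
```

View pics/m17.png

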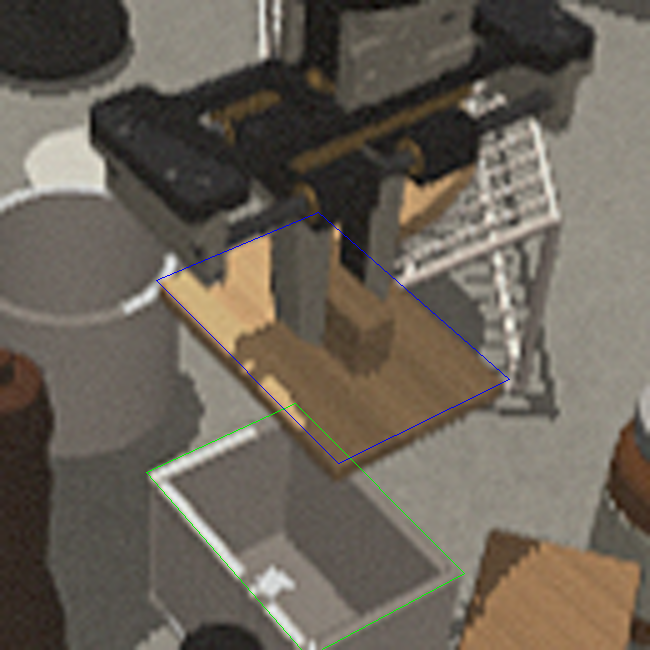

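The overlay shows the lid square to the canister (60.2° against 60.0°) and about 4.7 mm off sideways. I'm correcting that on the way down.

{"name": "play_rows", "arguments": {
  "increments": [
    [[0.2,0,2,0],[0.4,0,4.5,0],[0.6,0,6.5,0],[0.65,0,8,0],[0.65,0,8.2,0]]
  ]
}}

```text
t: 22.3
tool_pos: [0.6222, -0.1131, 0.1473]
orientation: [-1.561, 2.699, 0.004]
force: [0.3, 0.1, -1.3]
opening: 0.0178
```

{"name": "play_rows", "arguments": {
  "increments": [
    [[0,0,0,0]]
  ]
}}

```text
t: 22.4
tool_pos: [0.6227, -0.1132, 0.1483]
orientation: [-1.56, 2.699, 0.002]
force: [0.7, 0.1, -0.5]
opening: 0.018
```

```bash
python3 mo.py 18 .0163
```

```text
t 22.4 pos [ 0.6227 -0.1132  0.1483] yaw -2.093 q [-0.27  0.25  1.5   0.02  1.37  1.82] op 0.018 F [ 0.7  0.1 -0.5] tilt [ 0.02   0.014 -1.   ]
 -> shift cm [-0.04  0.13 -3.17] turn 0.001 dist 3.2
lid rect ((621.796875, -113.93186950683594), (86.2027587890625, 129.75262451171875), 60.32492446899414) medz-zt -0.0001 slope [-0.001  0.032]
long extents rel canister (scene) mm [-64.3  64.3]
short extents rel canister (scene) mm [-43.3  42.4]
```

View pics/m18.png

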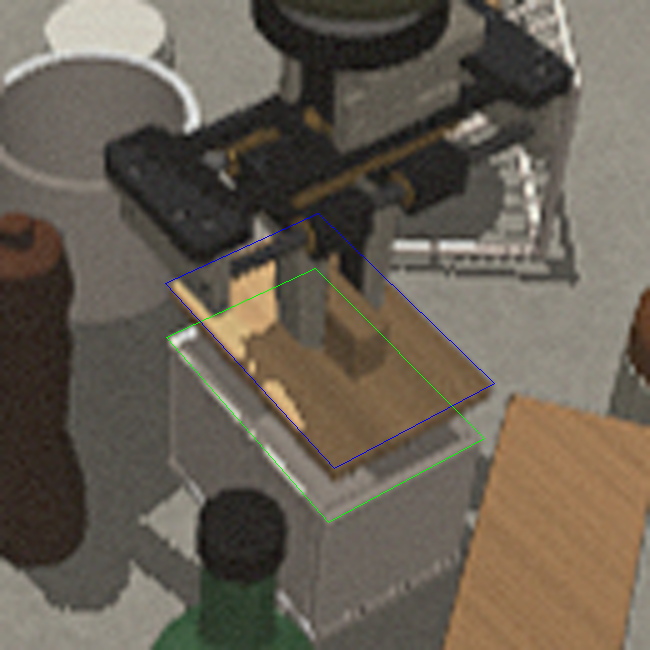

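Centred within 0.5 mm. I'm lowering it onto the rim.

{"name": "play_rows", "arguments": {
  "increments": [
    [[0.01,0.01,0.5,0],[0.02,0.01,1.0,0],[0.03,0.02,1.5,0],[0.04,0.02,1.9,0],[0.05,0.03,2.2,0]]
  ]
}}

```text
t: 22.95
tool_pos: [0.6225, -0.1132, 0.1259]
orientation: [-1.561, 2.699, 0.003]
force: [0.3, -0.9, -1.3]
opening: 0.0178
```

{"name": "play_rows", "arguments": {
  "increments": [
    [[0,0,0.15,0],[0,0,0.3,0],[0,0,0.35,0]]
  ]
}}

```text
t: 23.25
tool_pos: [0.6231, -0.1132, 0.1238]
orientation: [-1.56, 2.698, 0.001]
force: [-3.1, 1.3, 8.4]
opening: 0.0177
```

```bash
python3 mo.py 19 .0163
```

```text
t 23.25 pos [ 0.6231 -0.1132  0.1238] yaw -2.093 q [-0.27  0.27  1.53  0.02  1.33  1.82] op 0.0177 F [-3.1  1.3  8.4] tilt [ 0.021  0.013 -1.   ]
 -> shift cm [-0.07  0.12 -5.62] turn 0.002 dist 5.6
lid rect ((622.7059326171875, -113.88227844238281), (87.59226989746094, 130.24574279785156), 60.2580680847168) medz-zt 0.0002 slope [0.008 0.019]
long extents rel canister (scene) mm [-63.   65.1]
short extents rel canister (scene) mm [-43.4  43. ]
```

View pics/m19.png

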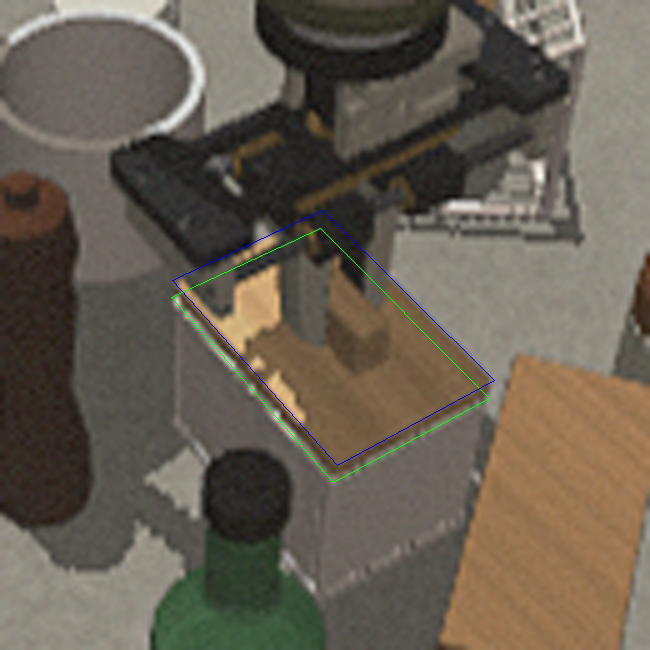

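The lid is in contact, with its plug in the mouth. I'm releasing it and checking.

{"name": "play_rows", "arguments": {
  "increments": [
    [[0,0,0.05,0],[0,0,0,0],[0,0,-0.05,0],[0,0,-0.1,0]]
  ],
  "jaw": 5
}}

```text
t: 23.7
tool_pos: [0.623, -0.1132, 0.1247]
orientation: [-1.56, 2.698, 0.001]
force: [-0.4, -0.1, -0.5]
opening: 0.045
```

{"name": "play_rows", "arguments": {
  "increments": [
    [[0,0,-1.5,0],[0,0,-5,0],[0,0,-9,0],[0,0,-13,0],[0,0,-15,0]]
  ]
}}

```text
t: 24.2
tool_pos: [0.6212, -0.1157, 0.281]
orientation: [-1.558, 2.694, -0.006]
force: [0.2, 0.5, 0.4]
opening: 0.0502
```

```bash
python3 mo.py 20 .1643; python3 - <<'E'
from h import *
C=cloud("scene",np.load("scene20.npy"));p=cv2.imread("pics/scene20.png")
P=sel(C,(.622,-.113),.085,.100,.111);h=None
co=np.linalg.lstsq(np.c_[P[:,:2],np.ones(len(P))],P[:,2],rcond=None)[0];print(co[:2].round(4),np.median(P[:,2]),cv2.minAreaRect((P[:,:2]*1000).astype(np.float32)))
crop("scene",p,270,150,420,300,5,"s20")
E
```

```text
t 24.2 pos [ 0.6212 -0.1157  0.281 ] yaw -2.093 q [-0.28  0.18  1.34  0.02  1.6   1.82] op 0.0502 F [0.2 0.5 0.4] tilt [ 0.028  0.011 -1.   ]
 -> shift cm [-0.02  0.33 10.1 ] turn 0.002 dist 10.1
lid rect ((622.3082885742188, -122.0759048461914), (13.52737045288086, 59.743995666503906), 73.46387481689453) medz-zt -0.0001 slope [ 0.    -0.041]
long extents rel canister (scene) mm [-23.6  31.5]
short extents rel canister (scene) mm [-8.8  2.1]
[-0.0001  0.0108] 0.1072287303091104 ((622.879150390625, -113.0848388671875), (89.32691955566406, 131.17869567871094), 58.889530181884766)
```

View pics/s20.png

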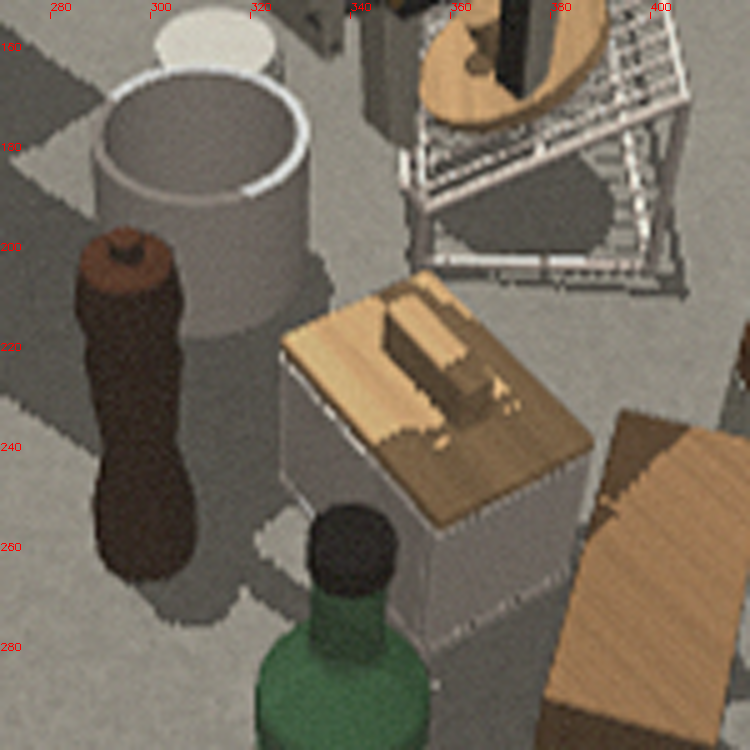

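The oblong lid is seated: top at 0.107 m, level, square and centred. Now lid_big.

```bash
python3 - <<'E'
from h import *
go(.5468,.1434,.27,.462+np.pi/2)
E
```

```text
t 24.25 pos [ 0.6221 -0.1159  0.2837] yaw -2.093 q [-0.28  0.17  1.34  0.02  1.6   1.82] op 0.05 F [0.4 1.1 1.5] tilt [ 0.031  0.01  -0.999]
 -> shift cm [-18.69  19.49   1.41] turn -0.984 dist 27.0
```

{"name": "play_rows", "arguments": {
  "increments": [
    [[-2.5,2.6,0,-0.12],[-5.5,5.7,0,-0.26],[-8.5,8.9,0,-0.4],[-11.5,12,0,-0.54],[-14,14.6,0,-0.68]]
  ]
}}

```text
t: 24.75
tool_pos: [0.5644, 0.0802, 0.2845]
orientation: [-2.374, 2.013, -0.027]
force: [-0.6, 0.2, -0.1]
opening: 0.05
```

```bash
python3 - <<'E'
from h import *
go(.5468,.1434,.20,.462+np.pi/2)
E
```

```text
t 24.75 pos [0.5644 0.0802 0.2845] yaw -1.407 q [0.05 0.   1.53 0.01 1.58 1.45] op 0.05 F [-0.6  0.2 -0.1] tilt [ 0.032  0.011 -0.999]
 -> shift cm [-6.48  0.98  8.46] turn -0.298 dist 10.7
```

{"name": "play_rows", "arguments": {
  "increments": [
    [[-2.5,0.3,1,-0.1],[-4.5,0.6,3,-0.2],[-6,0.9,5.5,-0.29],[-6.5,1,7.5,-0.298],[-6.5,1,8,-0.298]]
  ]
}}

```text
t: 25.25
tool_pos: [0.5445, 0.1441, 0.202]
orientation: [-2.653, 1.64, -0.028]
force: [0.3, 0.2, -0.0]
opening: 0.0501
```

{"name": "play_rows", "arguments": {
  "increments": [
    [[0,0,0,0],[0,0,0,0]]
  ]
}}

```text
t: 25.45
tool_pos: [0.5449, 0.1437, 0.2029]
orientation: [-2.652, 1.641, -0.029]
force: [-1.2, -0.4, 1.2]
opening: 0.0501
```

```bash
python3 - <<'E'
from h import *
go(.5468,.1434,.1182,.462+np.pi/2)
p,d=read_camera("scene");cv2.imwrite("pics/scene21.png",p);crop("scene",p,310,60,450,220,5,"s21");C=cloud("scene",d)
h=cv2.cvtColor(p,cv2.COLOR_BGR2HSV)
E
```

```text
t 25.45 pos [0.5449 0.1437 0.2029] yaw -1.108 q [0.16 0.02 1.66 0.01 1.44 1.27] op 0.0501 F [-1.2 -0.4  1.2] tilt [ 0.028  0.01  -1.   ]
 -> shift cm [0.09 0.09 8.47] turn 0.001 dist 8.5
```

View pics/s21.png

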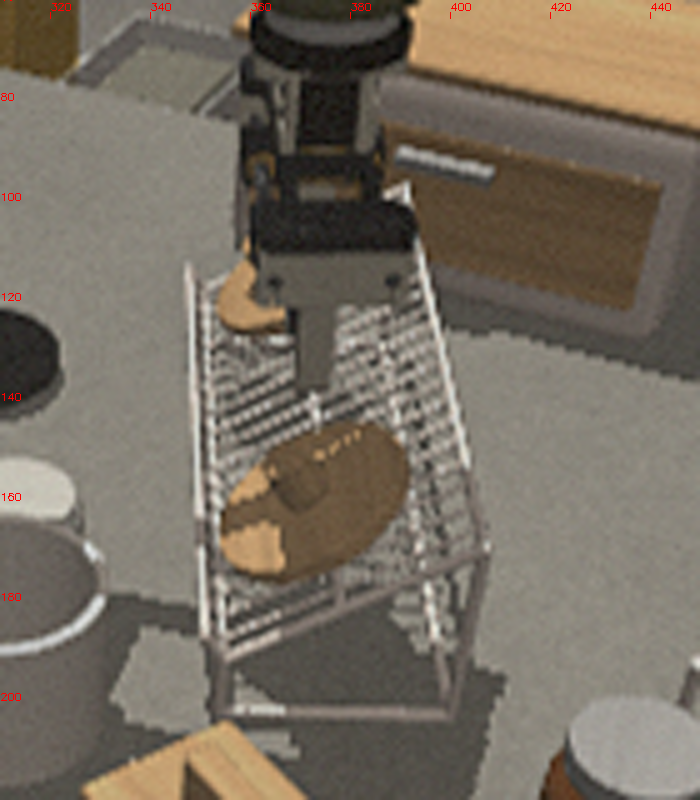

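The gripper is in line with the lid_big knob (px ~370,157). I'm descending.

{"name": "play_rows", "arguments": {
  "increments": [
    [[0.05,0.05,2.2,0],[0.1,0.1,4.6,0],[0.1,0.1,6.6,0],[0.1,0.1,7.6,0],[0.1,0.1,8,0]]
  ],
  "jaw": 5
}}

```text
t: 26.0
tool_pos: [0.5471, 0.1429, 0.1231]
orientation: [-2.651, 1.641, -0.029]
force: [0.7, -0.7, 0.8]
opening: 0.0502
```

```bash
python3 - <<'E'
from h import *
go(.5468,.1434,.1182,.462+np.pi/2)
E
```

```text
t 26.0 pos [0.5471 0.1429 0.1231] yaw -1.109 q [0.16 0.08 1.74 0.01 1.29 1.27] op 0.0502 F [ 0.7 -0.7  0.8] tilt [ 0.028  0.01  -1.   ]
 -> shift cm [-0.07  0.02  0.49] turn -0.0 dist 0.5
```

{"name": "play_rows", "arguments": {
  "increments": [
    [[-0.05,0,0.3,0],[-0.05,0,0.4,0],[-0.05,0,0.4,0],[-0.05,0,0.4,0],[-0.05,0,0.4,0]]
  ],
  "jaw": 1.5,
  "squeeze": 12
}}

```text
t: 26.5
tool_pos: [0.5475, 0.1435, 0.12]
orientation: [-2.65, 1.641, -0.031]
force: [-0.3, 1.2, 2.2]
opening: 0.0297
```

{"name": "play_rows", "arguments": {
  "increments": [
    [[0,0,-0.5,0],[0,0,-1.5,0],[0,0,-3,0],[0,0,-4.5,0],[0,0,-5,0]]
  ]
}}

```text
t: 27.0
tool_pos: [0.5475, 0.1432, 0.1734]
orientation: [-2.648, 1.639, -0.036]
force: [-0.1, -0.1, -0.6]
opening: 0.0297
```

```bash
python3 - <<'E'
from h import *
go(.2,-.58,.32)
p,d=read_camera("scene");cv2.imwrite("pics/scene22.png",p);crop("scene",p,310,60,450,200,5,"s22")
E
```

```text
t 27.0 pos [0.5475 0.1432 0.1734] yaw -1.109 q [0.16 0.04 1.69 0.01 1.38 1.27] op 0.0297 F [-0.1 -0.1 -0.6] tilt [ 0.034  0.011 -0.999]
 -> shift cm [ 49.33  62.79 -16.64] turn 0 dist 81.6
```

View pics/s22.png

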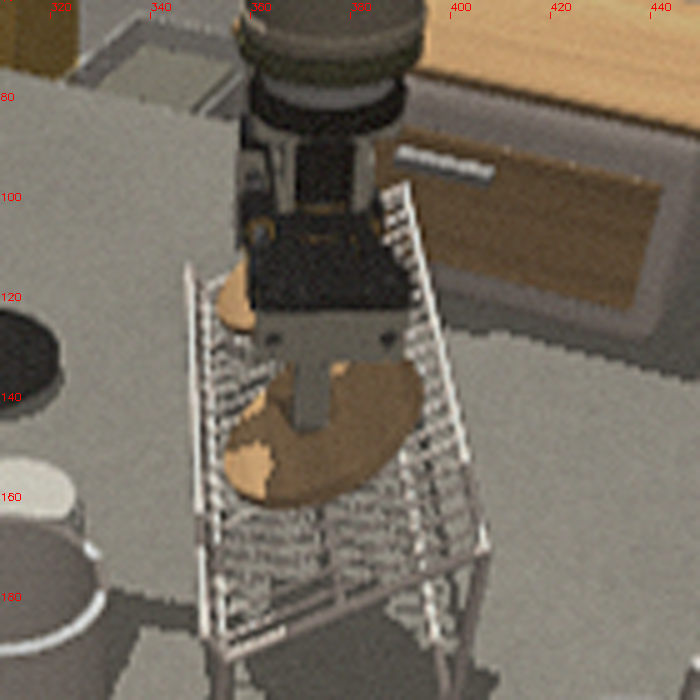

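Lid_big is held (px 370,145). I'm taking the same levelling route.

{"name": "play_rows", "arguments": {
  "increments": [
    [[0,0,-3,0],[0,0,-7,0],[1,1.3,-11,0],[3.5,4.5,-14,0],[6,7.7,-15.5,0]]
  ]
}}

```text
t: 27.55
tool_pos: [0.5004, 0.053, 0.3293]
orientation: [-2.647, 1.636, -0.042]
force: [1.1, -0.9, -2.1]
opening: 0.0302
```

{"name": "play_rows", "arguments": {
  "increments": [
    [[2.8,3.6,0,0],[5.7,7.3,0,0],[8.7,11,0,0],[11.7,14.8,0,0],[14.7,18.6,0,0]]
  ]
}}

```text
t: 28.05
tool_pos: [0.3988, -0.1629, 0.323]
orientation: [-2.647, 1.635, -0.043]
force: [1.4, -0.8, -0.8]
opening: 0.0299
```

{"name": "play_rows", "arguments": {
  "increments": [
    [[3,3.8,0,0],[6,7.6,0,0],[9,11.4,0,0],[12,15.2,0,0],[15,19,0,0]]
  ]
}}

```text
t: 28.55
tool_pos: [0.2948, -0.3838, 0.3167]
orientation: [-2.647, 1.635, -0.044]
force: [1.6, 0.2, -1.2]
opening: 0.0299
```

```bash
python3 - <<'E'
from h import *
go(.2,-.58,.19)
E
```

```text
t 28.55 pos [ 0.2948 -0.3838  0.3167] yaw -1.107 q [-1.05 -0.22  1.67  0.04  1.68  0.06] op 0.0299 F [ 1.6  0.2 -1.2] tilt [ 0.04   0.01  -0.999]
 -> shift cm [13.2  17.76 12.08] turn 0 dist 25.2
```

{"name": "play_rows", "arguments": {
  "increments": [
    [[3,4,1,0],[6.2,8.4,3.5,0],[9.5,12.8,6.5,0],[12.2,16.5,9.5,0],[13.2,17.7,11.5,0]]
  ]
}}

```text
t: 29.05
tool_pos: [0.2003, -0.5791, 0.1987]
orientation: [-2.648, 1.638, -0.046]
force: [-0.4, 0.2, 0.4]
opening: 0.0299
```

{"name": "play_rows", "arguments": {
  "increments": [
    [[0,0,2,0],[0,0,5,0],[0,0,8,0],[0,0,9.5,0],[0,0,10,0]]
  ]
}}

```text
t: 29.55
tool_pos: [0.204, -0.5767, 0.0964]
orientation: [-2.646, 1.636, -0.042]
force: [0.3, -0.4, -1.7]
opening: 0.0293
```

```bash
python3 - <<'E'
from h import *
go(.2,-.58,.04)
p,d=read_camera("scene");cv2.imwrite("pics/scene23.png",p);crop("scene",p,0,220,180,400,4,"s23")
E
```

```text
t 29.55 pos [ 0.204  -0.5767  0.0964] yaw -1.108 q [-1.34  0.26  1.59  0.04  1.29 -0.24] op 0.0293 F [ 0.3 -0.4 -1.7] tilt [ 0.039  0.012 -0.999]
 -> shift cm [0.08 0.73 5.61] turn 0 dist 5.7
```

View pics/s23.png

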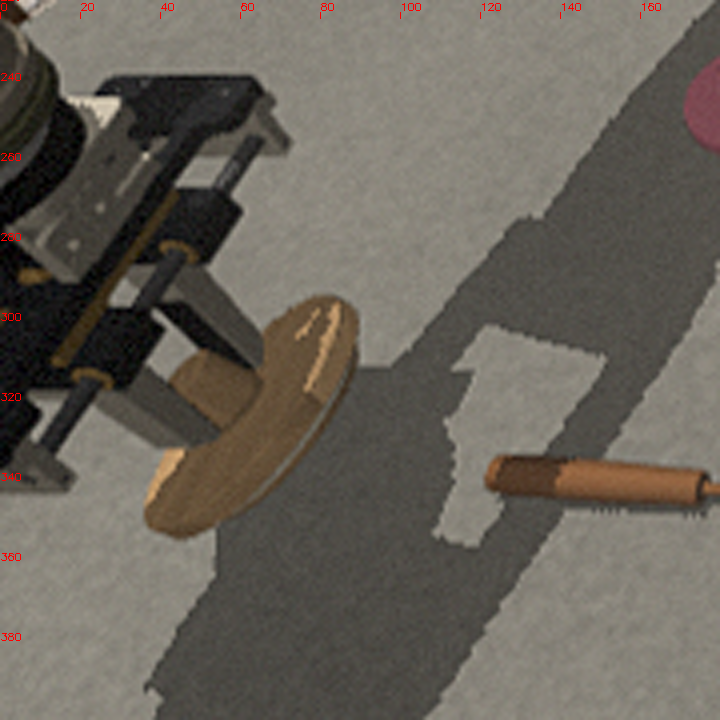

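{"name": "play_rows", "arguments": {
  "increments": [
    [[0.05,0.3,1.5,0],[0.08,0.7,3,0],[0.08,0.7,3.8,0],[0.08,0.7,4.3,0],[0.08,0.7,4.6,0]]
  ],
  "squeeze": 8
}}

```text
t: 30.1
tool_pos: [0.2013, -0.5817, 0.0522]
orientation: [-2.647, 1.637, -0.048]
force: [4.9, 2.0, 9.5]
opening: 0.0297
```

{"name": "play_rows", "arguments": {
  "increments": [
    [[0,0,0.3,0],[0,0,0.6,0],[0,0,0.9,0],[0,0,1.0,0]]
  ]
}}

```text
t: 30.5
tool_pos: [0.2033, -0.5831, 0.0442]
orientation: [-2.649, 1.637, -0.054]
force: [4.9, 2.4, 9.6]
opening: 0.0295
```

```bash
python3 sl.py .2 -.575 .012 .045 24; python3 - <<'E'
from h import *
crop("scene",cv2.imread("pics/scene24.png"),0,240,180,400,4,"s24")
E
```

```text
t 30.5 pos [ 0.2033 -0.5831  0.0442] yaw -1.108 q [-1.34  0.33  1.61  0.05  1.2  -0.25] op 0.0295 F [4.9 2.4 9.6] tilt [ 0.044  0.005 -0.999]
 -> shift cm [ -0.48  -1.13 -25.57] turn 0 dist 25.6
slope [0.269 0.123] 1037 medz 0.0369 minArea ((211.46536254882812, -580.6953125), (91.67213439941406, 114.9732437133789), 23.865774154663086)
```

View pics/s24.png

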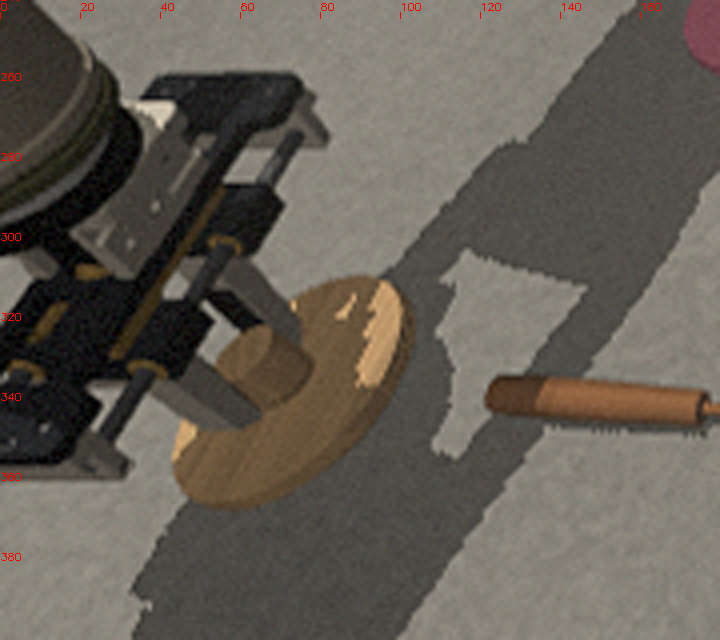

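{"name": "play_rows", "arguments": {
  "increments": [
    [[0,0,0.3,0],[0,0,0.5,0],[0,0,0.7,0],[0,0,0.8,0]]
  ],
  "squeeze": 5
}}

```text
t: 30.95
tool_pos: [0.2035, -0.5827, 0.0355]
orientation: [-2.648, 1.637, -0.053]
force: [1.1, 0.6, -0.2]
opening: 0.0288
```

```bash
python3 sl.py .2 -.575 .012 .042 25
```

```text
t 30.95 pos [ 0.2035 -0.5827  0.0355] yaw -1.108 q [-1.34  0.34  1.62  0.05  1.18 -0.25] op 0.0288 F [ 1.1  0.6 -0.2] tilt [ 0.044  0.006 -0.999]
 -> shift cm [ -0.47  -1.13 -26.43] turn 0 dist 26.5
slope [0.06  0.015] 1626 medz 0.0261 minArea ((216.17784118652344, -578.7412109375), (116.76958465576172, 114.56396484375), 66.56710052490234)
```

{"name": "play_rows", "arguments": {
  "increments": [
    [[0,0,0,0],[0,0,-0.3,0],[0,-0.4,-0.4,0],[0,-0.9,-0.4,0],[0,-1.2,-0.4,0]]
  ],
  "jaw": 4.5
}}

```text
t: 31.5
tool_pos: [0.2145, -0.5771, 0.04]
orientation: [-2.648, 1.637, -0.053]
force: [-0.1, 0.5, -0.5]
opening: 0.045
```

```bash
python3 sl.py .2145 -.577 .012 .032 26
```

```text
t 31.5 pos [ 0.2145 -0.5771  0.04  ] yaw -1.107 q [-1.32  0.33  1.62  0.05  1.19 -0.23] op 0.045 F [-0.1  0.5 -0.5] tilt [ 0.044  0.006 -0.999]
 -> shift cm [  0.36  -1.09 -25.97] turn 0 dist 26.0
slope [-0.004  0.003] 1561 medz 0.0223 minArea ((217.86550903320312, -577.5215454101562), (112.2007064819336, 115.38943481445312), 15.0332670211792)
```

The lid lies flat. I'm gripping the knob, lifting, and carrying it to the big canister with the yaw unchanged.

{"name": "play_rows", "arguments": {
  "increments": [
    [[0,0,0.1,0],[0,0,0.1,0],[0,0,0.1,0],[0,0,0.1,0],[0,0,0.1,0]]
  ],
  "jaw": 1.5,
  "squeeze": 20
}}

```text
t: 32.05
tool_pos: [0.2148, -0.5767, 0.0388]
orientation: [-2.648, 1.636, -0.053]
force: [-0.3, 0.3, -0.4]
opening: 0.0298
```

{"name": "play_rows", "arguments": {
  "increments": [
    [[0,0,-1.5,0],[0,0,-5,0],[0,0,-10,0],[0,0,-15,0],[0,0,-19,0]]
  ]
}}

```text
t: 32.55
tool_pos: [0.2063, -0.5785, 0.2333]
orientation: [-2.65, 1.638, -0.057]
force: [0.3, -1.9, -1.5]
opening: 0.0299
```

```bash
python3 - <<'E'
from h import *
go(.4366,-.0012,.28)
E
```

```text
t 32.55 pos [ 0.2063 -0.5785  0.2333] yaw -1.107 q [-1.34  0.16  1.45  0.04  1.52 -0.23] op 0.0299 F [ 0.3 -1.9 -1.5] tilt [ 0.045  0.003 -0.999]
 -> shift cm [-41.27 -46.59  -3.47] turn 0 dist 62.3
```

{"name": "play_rows", "arguments": {
  "increments": [
    [[-2,-2.2,-2,0],[-5,-5.6,-3.5,0],[-8.2,-9.2,-3.5,0],[-11.4,-12.8,-3.5,0],[-14.6,-16.4,-3.5,0]]
  ]
}}

```text
t: 33.05
tool_pos: [0.2862, -0.3731, 0.2738]
orientation: [-2.65, 1.639, -0.059]
force: [0.3, 0.8, -1.0]
opening: 0.0298
```

{"name": "play_rows", "arguments": {
  "increments": [
    [[-3.2,-3.6,0,0],[-6.4,-7.2,0,0],[-9.6,-10.8,0,0],[-12.8,-14.4,0,0],[-15.4,-17.4,0,0]]
  ]
}}

```text
t: 33.55
tool_pos: [0.3733, -0.1555, 0.2794]
orientation: [-2.65, 1.638, -0.062]
force: [0.2, 0.3, -1.9]
opening: 0.0296
```

```bash
python3 - <<'E'
from h import *
go(.4366,-.0012,.21)
E
```

```text
t 33.55 pos [ 0.3733 -0.1555  0.2794] yaw -1.108 q [-0.54 -0.48  1.94  0.03  1.64  0.57] op 0.0296 F [ 0.2  0.3 -1.9] tilt [ 0.047  0.001 -0.999]
 -> shift cm [-11.12 -12.26   7.24] turn 0 dist 18.1
```

{"name": "play_rows", "arguments": {
  "increments": [
    [[-3,-3.3,0,0],[-6.2,-6.8,0,0],[-9,-10,1,0],[-10.9,-12,3,0],[-11.1,-12.3,5,0]]
  ]
}}

```text
t: 34.05
tool_pos: [0.4369, 0.0017, 0.2333]
orientation: [-2.651, 1.632, -0.065]
force: [-1.2, -0.7, -2.1]
opening: 0.0294
```

{"name": "play_rows", "arguments": {
  "increments": [
    [[0,0,1.5,0],[0,0,3,0],[0,0,3.5,0],[0,0,3.5,0]]
  ]
}}

```text
t: 34.45
tool_pos: [0.4381, 0.0011, 0.1979]
orientation: [-2.651, 1.635, -0.064]
force: [0.2, 0.9, -1.2]
opening: 0.0298
```

```bash
python3 meas.py 27 .059 .018 .4381 -.0028 .105 .059
```

```text
t 34.45 pos [0.4381 0.0011 0.1979] yaw -1.106 q [-0.12 -0.36  2.    0.01  1.45  0.98] op 0.0298 F [ 0.2  0.9 -1.2] tilt [ 0.049  0.001 -0.999]
 -> shift cm [0.15 0.59 9.27] turn 0 dist 9.3
medz-zt 0.0017 mec ((437.96612548828125, -0.08534921705722809), 59.80628204345703)
slope [-0.001  0.   ]
lid (scene) [4.396e-01 1.000e-04] rel tcp mm [ 1.4 -1. ]
lid-can (scene) mm [1.5 2.9]
```

View pics/m27.png

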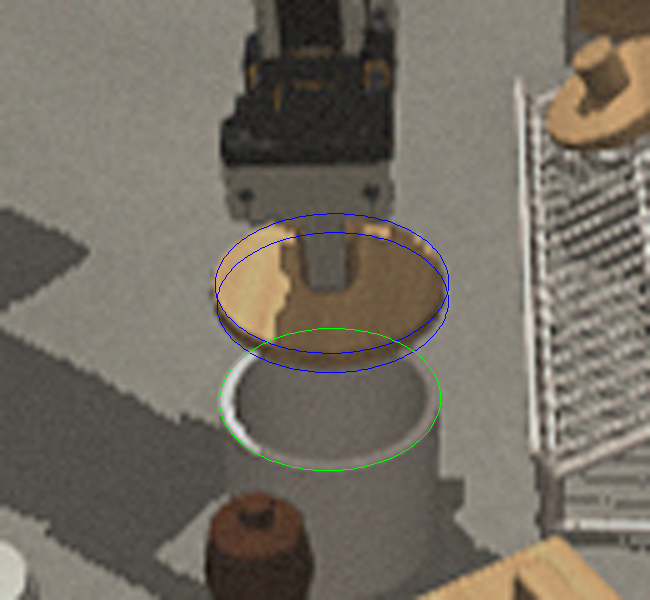

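Lid_big is level and about 3 mm off in y. I'm correcting that and lowering to just above the rim.

{"name": "play_rows", "arguments": {
  "increments": [
    [[0.05,0.2,1.2,0],[0.1,0.3,2.6,0],[0.1,0.4,3.8,0],[0.1,0.4,4.5,0],[0.1,0.4,4.7,0]]
  ]
}}

```text
t: 35.0
tool_pos: [0.4369, -0.0015, 0.1499]
orientation: [-2.651, 1.635, -0.062]
force: [-0.2, 0.5, -0.6]
opening: 0.0295
```

{"name": "play_rows", "arguments": {
  "increments": [
    [[0,0,0,0]]
  ]
}}

```text
t: 35.1
tool_pos: [0.4369, -0.0015, 0.1497]
orientation: [-2.651, 1.635, -0.061]
force: [-0.3, -0.2, -1.0]
opening: 0.0296
```

```bash
python3 meas.py 28 .059 .0163 .4381 -.0028 .105 .059
```

```text
t 35.1 pos [ 0.4369 -0.0015  0.1497] yaw -1.106 q [-0.13 -0.33  2.07  0.01  1.36  0.98] op 0.0296 F [-0.3 -0.2 -1. ] tilt [ 0.047  0.001 -0.999]
 -> shift cm [0.09 0.14 4.47] turn 0 dist 4.5
medz-zt 0.0002 mec ((436.23260498046875, -5.236992359161377), 59.7371826171875)
slope [ 0.002 -0.003]
lid (scene) [ 0.4359 -0.0021] rel tcp mm [-0.9 -0.6]
lid-can (scene) mm [-2.2  0.7]
```

View pics/m28.png

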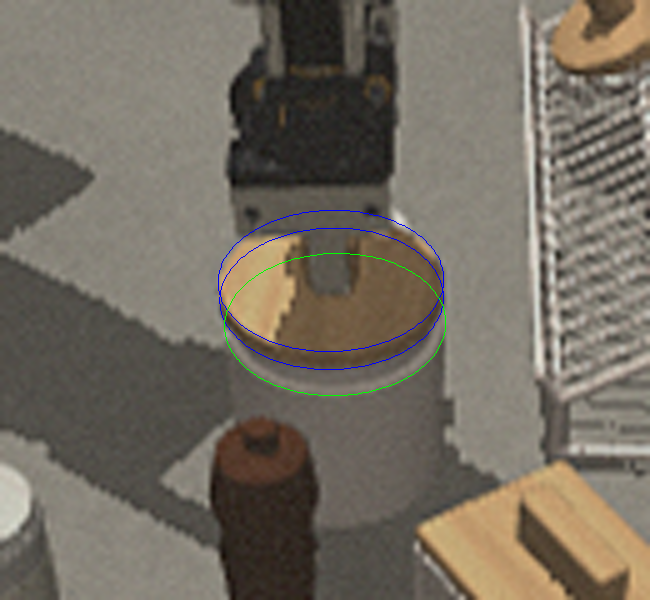

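```bash
python3 - <<'E'
from h import *
for tag,t in(("27",(.4381,.0011,.1979)),("28",(.4369,-.0015,.1497))):
    p=cv2.imread(f"pics/scene{tag}.png");C=cloud("scene",np.load(f"scene{tag}.npy"));zt=t[2]-.0163
    h=cv2.cvtColor(p,cv2.COLOR_BGR2HSV)
    m=((h[...,1]>60)&(h[...,0]>5)&(h[...,0]<30)&(np.hypot(C[...,0]-t[0],C[...,1]-t[1])<.066)&(abs(C[...,2]-zt)<.004)).astype(np.uint8)
    k,l,st,_=cv2.connectedComponentsWithStats(m);m=l==1+st[1:,4].argmax()
    P=C[m][:,:2]-t[:2]
    A=np.arange(-180,180,15);E=[np.sort(P@[np.cos(np.radians(a)),np.sin(np.radians(a))])[-4]*1e3 for a in A]
    print(tag,dict(zip(A.tolist(),np.round(E,1).tolist())))
    # right-of-image/left extents only
    A2=np.radians(A);E=np.array(E)-59+.3
    ok=E>-2.5
    s=np.linalg.lstsq(np.c_[np.cos(A2[ok]),np.sin(A2[ok])],E[ok],rcond=None)[0];print(s.round(2),ok.sum())
# canister rim from initial, extents
C=cloud("scene",np.load("scene26.npy"));P=sel(C,(.438,-.003),.075,.101,.108);print(circ(P),len(P))
E
```

```text
27 {-180: 56.1, -165: 56.8, -150: 57.0, -135: 58.2, -120: 59.1, -105: 59.4, -90: 59.8, -75: 59.5, -60: 59.2, -45: 59.2, -30: 58.6, -15: 58.6, 0: 57.7, 15: 56.3, 30: 56.0, 45: 54.5, 60: 53.9, 75: 53.6, 90: 52.6, 105: 51.9, 120: 49.6, 135: 52.9, 150: 55.3, 165: 56.4}
[ 0.35 -0.49] 14
28 {-180: 57.8, -165: 57.1, -150: 57.8, -135: 58.0, -120: 58.9, -105: 59.5, -90: 59.6, -75: 59.1, -60: 59.4, -45: 58.4, -30: 58.2, -15: 57.4, 0: 57.1, 15: 57.2, 30: 56.5, 45: 54.2, 60: 53.6, 75: 53.7, 90: 50.5, 105: 43.3, 120: 38.0, 135: 44.4, 150: 52.0, 165: 56.3}
[-0.03 -0.44] 16
(array([ 0.4379, -0.0023,  0.0553]), np.float64(0.0019)) 298
```

Refined: the lid is about 1 mm short in x, which the slightly inclined descent makes up. I'm lowering.

{"name": "play_rows", "arguments": {
  "increments": [
    [[0,0,0.4,0],[0,0,0.8,0],[0,0,1.1,0],[0,0,1.4,0],[0,0,1.6,0]]
  ]
}}

```text
t: 35.65
tool_pos: [0.4377, -0.0015, 0.1337]
orientation: [-2.651, 1.635, -0.062]
force: [-1.7, -1.3, 9.9]
opening: 0.0296
```

{"name": "play_rows", "arguments": {
  "increments": [
    [[0,0,0.15,0],[0,0,0.25,0],[0,0,0.25,0]]
  ]
}}

```text
t: 35.95
tool_pos: [0.4385, -0.0015, 0.1337]
orientation: [-2.651, 1.635, -0.064]
force: [-10.8, -0.1, 19.4]
opening: 0.0298
```

```bash
python3 meas.py 29 .059 .0163 .4381 -.0026 .105 .059
```

```text
t 35.95 pos [ 0.4385 -0.0015  0.1337] yaw -1.106 q [-0.13 -0.31  2.08  0.01  1.32  0.98] op 0.0298 F [-10.8  -0.1  19.4] tilt [ 0.049  0.001 -0.999]
 -> shift cm [0.02 0.21 2.86] turn 0 dist 2.9
medz-zt 0.0001 mec ((439.4100036621094, -2.9090030193328857), 59.61519241333008)
slope [-0.006  0.002]
lid (scene) [ 0.4385 -0.0014] rel tcp mm [0.1 0.1]
lid-can (scene) mm [0.4 1.2]
```

View pics/m29.png

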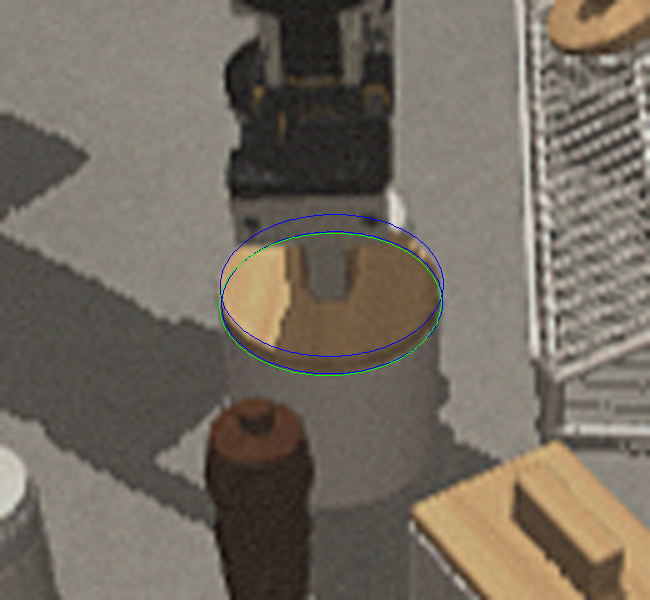

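Seated at the right height. I'm relaxing the pressure, then releasing and rising.

{"name": "play_rows", "arguments": {
  "increments": [
    [[-0.02,0.05,-0.05,0],[-0.02,0.05,-0.1,0]]
  ]
}}

```text
t: 36.2
tool_pos: [0.4382, -0.0017, 0.135]
orientation: [-2.651, 1.634, -0.065]
force: [-0.4, -0.5, -2.1]
opening: 0.0296
```

{"name": "play_rows", "arguments": {
  "increments": [
    [[0,0,0,0],[0,0,0,0],[0,0,0,0]]
  ],
  "jaw": 5.5
}}

```text
t: 36.5
tool_pos: [0.4382, -0.0017, 0.1349]
orientation: [-2.651, 1.634, -0.065]
force: [-0.6, 0.0, -0.3]
opening: 0.0491
```

{"name": "play_rows", "arguments": {
  "increments": [
    [[0,0.07,-1.5,0],[0,0.3,-5,0],[0,0.5,-9,0],[0,0.6,-12,0],[0,0.7,-14,0]]
  ]
}}

```text
t: 37.0
tool_pos: [0.4256, -0.0051, 0.2772]
orientation: [-2.649, 1.634, -0.069]
force: [-0.6, -0.3, -0.4]
opening: 0.055
```

{"name": "play_rows", "arguments": {
  "increments": [
    [[3,3,-1,0],[6,6,-1,0],[9,9,-1,0],[12,12,-1,0],[14,14,-1,0]]
  ]
}}

```text
t: 37.5
tool_pos: [0.3618, -0.1952, 0.2838]
orientation: [-2.649, 1.636, -0.07]
force: [1.2, 0.4, 0.3]
opening: 0.0547
```

```bash
python3 - <<'E'
from h import *
go(.4,0,.3)
for n in("scene","top"):
    p,d=read_camera(n);cv2.imwrite(f"pics/{n}30.png",p);np.save(f"{n}30.npy",d);C=cloud(n,d)
    for nm,c,z,r in(("big",(.437,-.001),.117,.07),("small",(.4385,-.3405),.137,.055),("obl",(.621,-.113),.107,.085)):
        P=sel(C,c,r,z-.0035,z+.0035)
        if len(P)<50: print(n,nm,len(P));continue
        co=np.linalg.lstsq(np.c_[P[:,:2],np.ones(len(P))],P[:,2],rcond=None)[0]
        print(n,nm,len(P),"z",np.median(P[:,2]).round(4),"slope",co[:2].round(4),cv2.minAreaRect((P[:,:2]*1000).astype(np.float32)) if nm=="obl" else cv2.minEnclosingCircle((P[:,:2]*1000).astype(np.float32)))
E
```

```text
t 37.5 pos [ 0.3618 -0.1952  0.2838] yaw -1.107 q [-0.65 -0.47  1.92  0.03  1.64  0.46] op 0.0547 F [1.2 0.4 0.3] tilt [ 0.053 -0.    -0.999]
 -> shift cm [-15.7  -12.22  -1.42] turn 0 dist 20.0
scene big 869 z 0.1174 slope [-0.0014  0.0043] ((437.6160888671875, -3.37367582321167), 60.15345001220703)
scene small 983 z 0.1373 slope [-0.0033  0.0014] ((441.0396728515625, -341.7196960449219), 44.726993560791016)
scene obl 1305 z 0.1072 slope [0.0007 0.0044] ((621.95703125, -113.25741577148438), (88.54987335205078, 131.83966064453125), 59.98223876953125)
top big 1209 z 0.1165 slope [-0.0014 -0.0008] ((435.64697265625, -1.042093276977539), 58.690635681152344)
top small 275 z 0.1363 slope [-0.0065  0.0132] ((445.43341064453125, -347.1100769042969), 42.19982147216797)
top obl 1079 z 0.1064 slope [-0.0034 -0.0009] ((620.572265625, -111.11109924316406), (87.7741470336914, 129.91448974609375), 59.950233459472656)
```

View pics/scene30.png

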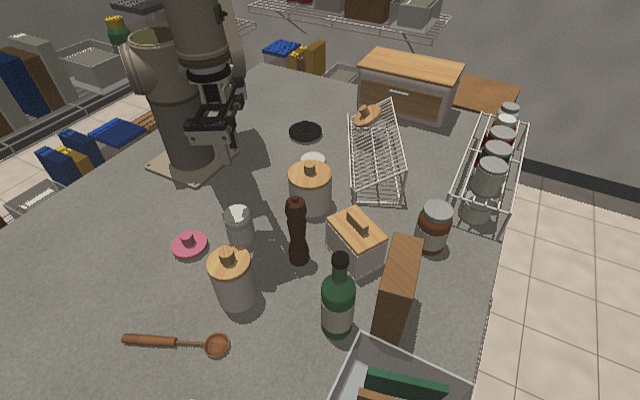

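View pics/top30.png

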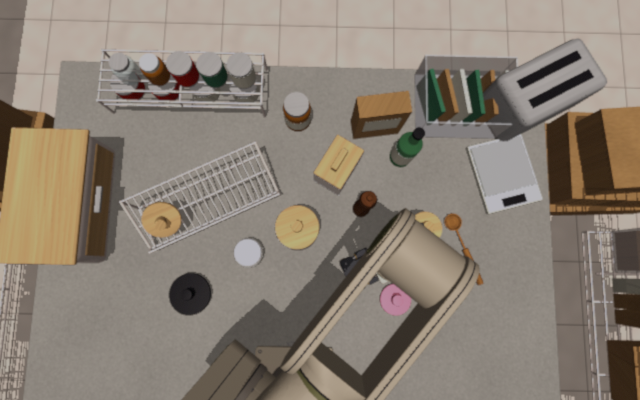

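All three lids are on and flat: the big one at top px (297,228), the oblong one at (338,163), and the small one at scene px (230,262). The odd lid is still in the rack at top px (161,220), and the other goods are in place. I'm settling the arm and handing in.

{"name": "play_rows", "arguments": {
  "increments": [
    [[0,0,0,0],[0,0,0,0],[0,0,0,0]]
  ]
}}

```text
t: 37.9
tool_pos: [0.3621, -0.1949, 0.2835]
orientation: [-2.648, 1.638, -0.069]
force: [0.3, 0.0, -0.1]
opening: 0.0551
```

```bash
python3 -c "
from plant import *
print(close_job())"
```

```text
the job is handed in; nothing more can be done
None
```

All three canisters are closed with their own lids, and I handed the job in at about 38 s. I moved the small lid straight across from the oblong canister. The oblong and big lids came out of the rack leaning, so I pressed each flat on the open worktop and regripped it before placing it.

**Last checks, from the camera images:**
- **Height:** the lid tops stand at about 0.117 m (big), 0.137 m (small) and 0.107 m (oblong), each within 1 mm of what it should be.
- **Level and centring:** slopes are under 0.007 rad, and each lid is centred within about 1–2 mm of its canister. The oblong lid is square to its canister.
- **Surroundings:** the odd lid is still in its place in the rack. The other goods look unmoved in both pictures, though I did not measure them. The arm stands clear of everything.

**What went wrong or disagreed:**
- **First grasp:** the fingers went too low on the small lid and closed on its flange. I noticed from the opening reading, lowered it, and regripped the knob.
- **Cameras:** the two cameras differ by about 3 mm, so I centred each lid against its canister in the same view.
- **Top view of the small lid:** at the end the arm partly hid this lid from the top camera. That reading (slope up to 0.013, centre several mm off) is unreliable, so I used the scene camera for it.
- **Tool tilt:** the gripper drifted to about 0.05 rad off vertical over the job, but the released lids measured level.

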